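Put the lids on their pans

ROBOT

A 6-joint arm with a two-finger parallel gripper is mounted at the origin on the work surface. World frame = base frame: x ahead of the robot, y to its left, z up, the work surface at z = 0. Lengths are in m, angles in rad, forces in N, time in s.
With the tool pointing down it reaches from about 0.3 to 0.875 m from the base axis. Payload 6.4 kg.
Tool frame: the origin (TCP) lies between the finger pads; the fingertips stand 11 mm ahead of it and the grasp point (between the pads) lies 8 mm behind it (ctrl.tcp_to_tips is the y of the fingertips in the tool frame, in m); y points along the fingers, x is the direction in which the jaws open and shut, and the axes are right-handed (so a half turn about y gives the same grasp; the last joint's range is limited). The gripper opens to 85 mm and grips with 20 to 120 N. Pads are 22 mm wide; open, the fingers measure 114 mm over their backs; the gripper's body (76 mm by 85 mm) begins 54 mm behind the grasp point. The pads swing forward as they close: fully open they stand 13 mm farther back than shut.
Start: joints at [-1.462, 0.181, 1.607, -0, 1.354, -0.206], TCP at [0.178, -0.547, 0.218] pointing down, gripper open.
Joint ranges: [-2.99, 2.99], [-0.89, 2.07], [0.3, 2.58], [-1.14, 4.28], [0, 2.63], [-3.12, 3.12]. Speed limits (rad/s): [2.57, 2.57, 3.01, 3.14, 3.14, 3.14].

INTERFACE

Orientations are given as a unit quaternion [w, x, y, z].
In Python, from bench import ctrl gives the robot as it stands.
- The arm moves only by the tool apply_moves, never from a script. Its argument "plan" is text: rows parted by semicolons, each of 7 numbers parted by spaces: the shift along the tool's x, y, z each as a share of 0.05 m, from -1 to 1, then the turn, a rotation vector about the tool's x, y, z each as a share of 0.12 rad, from -1 to 1, then the opening, from 0 (shut) to 1 (fully open). In form: dx dy dz wx wy wz claw; .... A call has exactly 5 rows; each row shifts and turns the commanded pose from where the row before left it, along the tool's axes as they then stand; what a row does not reach is not made up. A row lasts 1/10 s, in which the tool goes at most 50 mm and 8.59 degrees, less where a joint would pass 70% of its speed; a pose out of reach is approached as far as the arm can. A call with a number of a shift or a turn outside -1 to 1 is refused whole. A call with a gripper value outside its range is refused whole. The fingers move at their own pace and stop on an object; the grip force is fixed at half the most. Time passes only in rows, so rows that do not move let the fingers close, or fill a call up. It gives the time, the measured TCP pose, the force and the opening at its end, in the units of the state.
- ctrl.get_obs(): the state, without advancing time (a new reading comes with each control period).
- ctrl.camera(name): name is "scene" or "top" or "wrist"; returns the picture (480x640x3 uint8, red, green, blue); there is no depth.
- ctrl.get_calibration(name): a dict with "intrinsics" (3x3 intrinsics, pixels), "k1" (the pictures are not rectified: a ray, as slopes to the right and down, at radius r is drawn at 1 + k1 r^2 times it, then the intrinsics apply), "R" (3x3) and "t" (3): a world point X has camera coordinates R X + t. Camera axes: x right, y down, z forward; pixel columns grow to the right and rows downward; lengths in m; the calibration is good to about 2 mm. A picture is of the moment at which its call begins: read the wrist's pose just before it. get_calibration takes no time and is no camera call; for the wrist camera it gives the pose at the moment of the call.
- ctrl.hand_in(): hands the job in, once; it reports no verdict.
Trained networks look in the newest picture that a camera, given by its name, has taken for a name from the list of things; names that differ only in an ending like _2 or _b are one class to them, and where a whole thing is asked for, a point or a joint stands for the part that bears it (a point fixed in the world has none). Each returns a list of dicts, best first, with "score" (0 to 1); they miss things now and then, are a little off and sometimes report something else, mostly with a low value. They report only what shows in the picture. A call takes as long as a camera call. They do not tell look-alikes from the thing itself.
- ctrl.recognise(camera, target): "point" ([x, y, z] in m, in world coordinates, good to about 4 mm: the middle of the surface that is visible of it).
The state is a dict: "time_s": time; "q": joint angles; "dq": joint speeds; "joint_efforts": joint torques, N m; "eef_pos": TCP position; "eef_rot": TCP orientation; "wrist_force": force on the tool from outside, world axes, zero at the start; "torque": the same for the moment, N m; "opening": opening from 0.0 (shut) to 1.0 (fully open).
Only numpy, scipy, OpenCV 4.12 (cv2) and the standard library are available. Lean on these libraries where they do the work, as an engineer would, in place of code of your own. Each camera call takes 0.05 s, during which the arm holds its last target.

TASK

The washed-up enamel pans stand on the worktop and their four lids lie among them. Put every lid on the pan it belongs to by shape and size, so that it sits fully home, flat on the rim all round. Set each lid down rather than letting it drop, do not shove the pans about, and leave the mug and the jar where they stand.

Things in the scene. Friction and masses are not known exactly. Their poses are not given: they have to be found in the camera images.
- pot_big: The large round white enamel pan, open, dark rim, two black loop handles: mouth 134 mm across, 80 mm high; 181 mm over its handles, which stick out along its own +y and -y. Wall 4 mm. Loose on the worktop. Origin: centre of its underside, z up; rim 80 mm above it. With its lid fully home the lid's origin is 70 mm above this origin.
- pot_small: The small round white enamel pan, open, dark rim, two black loop handles: mouth 90 mm across, 70 mm high; 137 mm over its handles, which stick out along its own +y and -y. Wall 4 mm. Loose on the worktop. Origin: centre of its underside, z up; rim 70 mm above it. With its lid fully home the lid's origin is 60 mm above this origin.
- pot_oblong: The oblong white enamel pan, open, dark rim, two black loop handles: half-round ends, mouth 140 mm long (own x) by 84 mm (own y), 65 mm high; 187 mm over its handles, at the ends (own +x and -x). Wall 4 mm. Loose on the worktop. Origin: centre of its underside, z up; rim 65 mm above it. With its lid fully home the lid's origin is 55 mm above this origin.
- pot_rect: The rectangular white enamel pan, open, dark rim, two black loop handles: rounded corners, mouth 120 mm long (own x) by 88 mm (own y), 60 mm high; 167 mm over its handles, at the short ends (own +x and -x). Wall 4 mm. Loose on the worktop. Origin: centre of its underside, z up; rim 60 mm above it. With its lid fully home the lid's origin is 50 mm above this origin.
- lid_big: Lid of the large round pan, white enamel, dark edge, round, 152 mm across, right way up. Origin: centre of its underside, z up. Heights from it: locating rim 0 to 10 mm, 6 mm play all round in the mouth (10 at its foot); edge resting on the pan's rim at 10 mm; dome to 19 mm; round black knob 30 mm wide at 28 to 48 mm, on a stem. Fits at any turn. 0.1 to 0.3 kg.
- lid_small: Lid of the small round pan, white enamel, dark edge, round, 108 mm across, right way up. Origin: centre of its underside, z up. Heights from it: locating rim 0 to 10 mm, 6 mm play all round in the mouth (10 at its foot); edge resting on the pan's rim at 10 mm; dome to 19 mm; round black knob 30 mm wide at 28 to 48 mm, on a stem. Fits at any turn. 0.1 to 0.3 kg.
- lid_oblong: Lid of the oblong pan, white enamel, dark edge, half-round ends, 158 mm long (own x) by 102 mm, right way up. Origin: centre of its underside, z up. Heights from it: locating rim 0 to 10 mm, 6 mm play all round in the mouth (10 at its foot); edge resting on the pan's rim at 10 mm; dome to 19 mm; black bar 64 mm along x, 14 wide, at 34 to 48 mm. Fits either way round. 0.1 to 0.3 kg.
- lid_rect: Lid of the rectangular pan, white enamel, dark edge, rounded corners, 138 mm long (own x) by 106 mm, right way up. Origin: centre of its underside, z up. Heights from it: locating rim 0 to 10 mm, 6 mm play all round in the mouth (10 at its foot); edge resting on the pan's rim at 10 mm; dome to 19 mm; black bar 64 mm along x, 14 wide, at 34 to 48 mm. Fits either way round. 0.1 to 0.3 kg.
- mug: bystander: a white mug, 80 mm across and 90 mm high, at the far side of the pans. Origin: centre of its underside.
- jar: bystander: a glass storage jar with a red cap, 68 mm across and 110 mm high, at the far left. Origin: centre of its underside.
Things that resemble listed ones, but are neither listed nor needed, are in the scene too. What is shaped like the lid_small but orange or yellow is not meant.

How it is judged:
By the outcome, as a careful person would: the job done as asked, in the order asked, and still so for the second after the job is handed in, with the robot touching nothing.
It also fails if it takes over 115 s, if anything falls off the work surface, if the arm or the gripper's body presses on something with over 40 N, if the wrist force passes 120 N, or if a joint passes its speed limit or range.

## Working session

There is one attempt and no reset: what is moved stays moved. The work goes in short steps, Python scripts to look and compute and a tool call to move; the robot and the scene stay as the last step left them, time stands still between calls to the robot, and variables do not carry over. Pictures are saved under pics/ and viewed, and the job is handed in when it is done.

Besides the shell and the picture viewer there is one more tool, called after "Call:" as name(argument=value, ...) on one line, values as JSON. apply_moves: Moves the arm, as the interface text tells. Shift numbers are shares of 0.05 m and turn numbers shares of 0.12 rad, none past 1 either way. Its arguments: {"type":"object","properties":{"plan":{"type":"string"}},"required":["plan"]}

```bash
ls; mkdir -p pics; python3 - <<'E'
from bench import ctrl
import cv2
for n in ["scene","top","wrist"]:
    im=ctrl.camera(n); cv2.imwrite(f"pics/{n}0.png",im[:,:,::-1])
    c=ctrl.get_calibration(n); print(n,c)
print(ctrl.get_obs())
E
```

```text
pics
scene {'intrinsics': array([[564.76398628,   0.        , 316.08987474],
       [  0.        , 564.76398628, 242.28975233],
       [  0.        ,   0.        ,   1.        ]]), 'k1': -0.03755577250836717, 'R': array([[-5.21599259e-01,  8.53190558e-01, -2.92941563e-04],
       [ 6.52387226e-01,  3.98616538e-01, -6.44589608e-01],
       [-5.49840996e-01, -3.36408573e-01, -7.64528712e-01]]), 't': array([ 0.34988736, -0.33056033,  1.72073027])}
top {'intrinsics': array([[494.1413947 ,   0.        , 320.63993795],
       [  0.        , 494.1413947 , 239.72511542],
       [  0.        ,   0.        ,   1.        ]]), 'k1': -0.10626280930101381, 'R': array([[-0.04257781, -0.99908431,  0.00420259],
       [-0.9743109 ,  0.04059024, -0.22151907],
       [ 0.22114564, -0.01352643, -0.97514698]]), 't': array([-0.05593167,  0.56391159,  1.47238796])}
wrist {'intrinsics': array([[365.10755907,   0.        , 312.02763388],
       [  0.        , 365.10755907, 238.08006834],
       [  0.        ,   0.        ,   1.        ]]), 'k1': -0.06583081749614828, 'R': array([[ 0.31079623, -0.95047533, -0.00153167],
       [-0.91420802, -0.2993773 ,  0.27312437],
       [-0.26005652, -0.08348576, -0.96197751]]), 't': array([-0.57423912, -0.03571719,  0.37915266])}
{'time_s': 0.15, 'q': array([-1.46229882e+00,  1.81387972e-01,  1.60779314e+00,  1.10378842e-05,
        1.35384130e+00, -2.06345184e-01]), 'dq': array([ 0.00066389, -0.00289297, -0.00407532,  0.0005489 ,  0.00018356,
       -0.00058939]), 'joint_efforts': array([ 1.16772866e-03, -4.45258892e+01, -3.51692498e+01, -3.20199451e-04,
        5.78109597e-03, -1.60702547e-05]), 'eef_pos': array([ 0.17800274, -0.54626789,  0.21767408]), 'eef_rot': array([ 0.5725798 , -0.5718257 ,  0.41576872, -0.4150953 ]), 'wrist_force': array([-0.47805308, -0.73430388,  0.28221684]), 'torque': array([ 0.01491656, -0.00475835,  0.00922643]), 'opening': 0.9991080209867325}
```

View pics/top0.png

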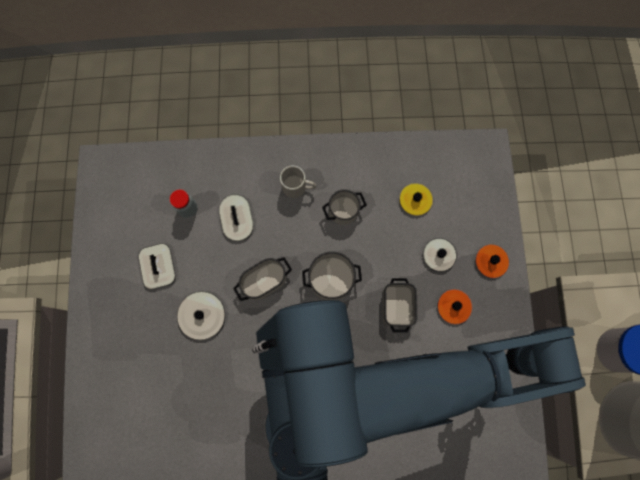

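View pics/scene0.png

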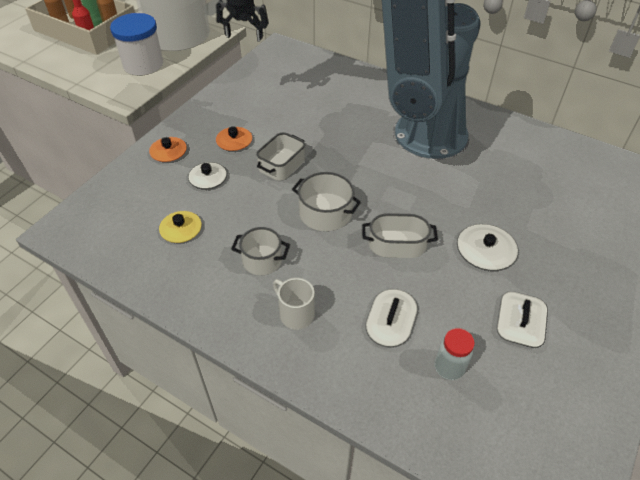

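```bash
python3 - <<'E'
from bench import ctrl
ctrl.camera("top")
for n in "pot_big pot_small pot_oblong pot_rect lid_big lid_small lid_oblong lid_rect mug jar".split():
    print(n,[(d['score'].__round__(2),[round(float(v),3) for v in d['point']]) for d in ctrl.recognise("top",n)])
E
```

```text
pot_big [(0.94, [0.454, -0.111, 0.003])]
pot_small [(0.66, [0.673, -0.158, 0.025]), (0.51, [0.501, 0.45, 0.013])]
pot_oblong [(0.85, [0.455, 0.114, 0.002])]
pot_rect [(0.61, [0.355, -0.319, 0.001]), (0.32, [0.34, 0.304, 0.015])]
lid_big [(0.8, [0.34, 0.305, 0.015])]
lid_small [(0.96, [0.479, -0.623, 0.014]), (0.89, [0.338, -0.492, 0.013]), (0.83, [0.507, -0.458, 0.013]), (0.67, [0.692, -0.402, 0.017])]
lid_oblong [(0.8, [0.651, 0.19, 0.014])]
lid_rect [(0.74, [0.499, 0.449, 0.014])]
mug [(0.7, [0.775, -0.0, 0.039])]
jar [(0.76, [0.689, 0.344, 0.109])]
```

```bash
python3 - <<'E'
import cv2
t=cv2.imread("pics/top0.png"); s=cv2.imread("pics/scene0.png")
cv2.imwrite("pics/tc.png",cv2.resize(t[160:350,225:425],None,fx=3.9,fy=3.15*1,interpolation=cv2.INTER_CUBIC)[:598])
cv2.imwrite("pics/tl.png",cv2.resize(t[180:350,390:520],None,fx=3.5,fy=3.5,interpolation=cv2.INTER_CUBIC))
cv2.imwrite("pics/sc.png",cv2.resize(s[120:330,220:450],None,fx=2.8,fy=2.8,interpolation=cv2.INTER_CUBIC))
E
```

```text
(no output)
```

View pics/tc.png

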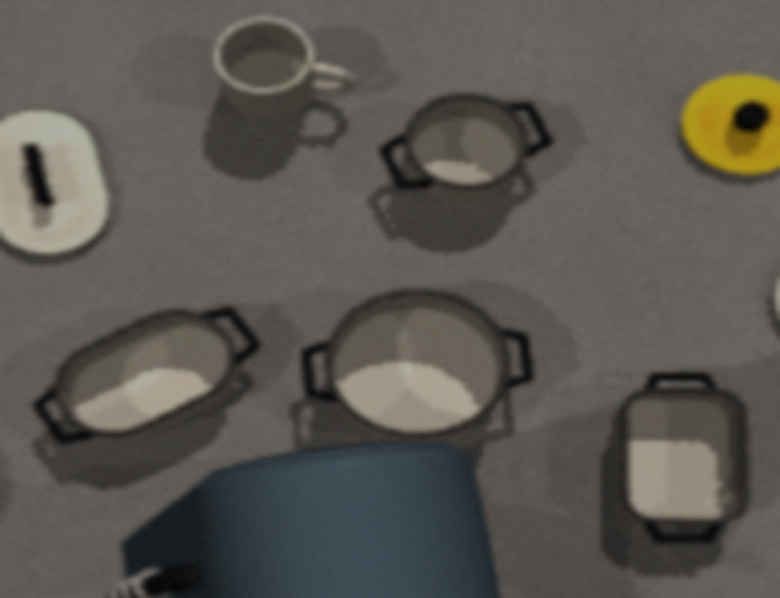

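View pics/tl.png

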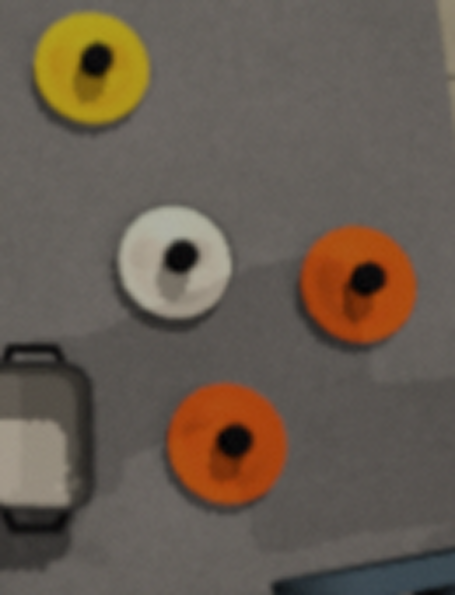

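View pics/sc.png

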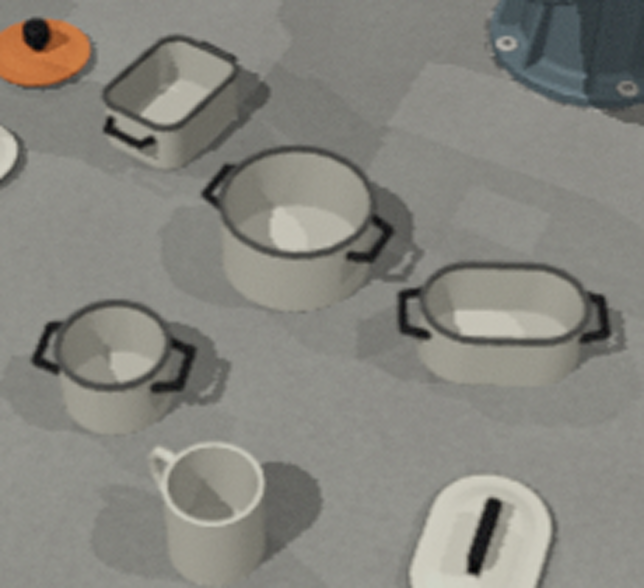

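```bash
cat > h.py <<'E'
import numpy as np, cv2
from scipy.optimize import minimize
from scipy.ndimage import map_coordinates
def proj(X,c):
    P=X@np.array(c['R']).T+c['t']; s=P[:,:2]/P[:,2:]; r2=(s**2).sum(1,keepdims=True)
    s=s*(1+c['k1']*r2); K=c['intrinsics']
    return np.c_[s[:,0]*K[0,0]+K[0,2], s[:,1]*K[1,1]+K[1,2]]
def backproj(uv,c,z):
    uv=np.atleast_2d(np.asarray(uv,float)); K=np.array(c['intrinsics'])
    d=(uv-[K[0,2],K[1,2]])/[K[0,0],K[1,1]]; s=d.copy()
    for _ in range(10): s=d/(1+c['k1']*(s**2).sum(1,keepdims=True))
    R=np.array(c['R']); o=-R.T@c['t']; D=np.c_[s,np.ones(len(s))]@R
    return o+D*((z-o[2])/D[:,2:])
def outline(hx,hy,rad,off=0,n=160):
    """rounded rectangle half sizes hx,hy corner rad, offset outward"""
    a=np.linspace(0,2*np.pi,2000,endpoint=False); r=rad+off
    cx=hx-rad; cy=hy-rad
    P=np.c_[np.sign(np.cos(a))*cx+r*np.cos(a), np.sign(np.sin(a))*cy+r*np.sin(a)]
    Q=np.r_[P,P[:1]]; L=np.r_[0,np.cumsum(np.linalg.norm(np.diff(Q,axis=0),axis=1))]
    t=np.linspace(0,L[-1],n,endpoint=False)
    return np.c_[np.interp(t,L,Q[:,0]),np.interp(t,L,Q[:,1])]
SH={'pot_big':(.067,.067,.067,.080),'pot_small':(.045,.045,.045,.070),'pot_oblong':(.070,.042,.042,.065),'pot_rect':(.060,.044,.018,.060),
'lid_big':(.076,.076,.076,.011),'lid_small':(.054,.054,.054,.011),'lid_oblong':(.079,.051,.051,.011),'lid_rect':(.069,.053,.027,.011)}
def place(o,p,z):
    c,s=np.cos(p[2]),np.sin(p[2]); return np.c_[o@np.array([[c,s],[-s,c]])+p[:2],np.full(len(o),z)]
def samp(im,o,p,z,c):
    uv=proj(place(o,p,z),c); return map_coordinates(im,[uv[:,1],uv[:,0]],order=1,mode='nearest')
def energy(p,name,im,c,z=None):
    hx,hy,r,z0=SH[name]; z=z0 if z is None else z
    if name.startswith('pot'):
        b=samp(im,outline(hx,hy,r,.002),p,z,c); i=samp(im,outline(hx,hy,r,-.006),p,z,c); o=samp(im,outline(hx,hy,r,.010),p,z,c)
        return np.mean(b)-.5*np.mean(i)-.5*np.mean(o)
    i=samp(im,outline(hx,hy,r,-.005),p,z,c); o=samp(im,outline(hx,hy,r,+.003),p,z,c)
    return np.mean(o)-np.mean(i)
def fit(name,im,c,p0,z=None,yaws=(0,)):
    g=cv2.GaussianBlur(im.max(2).astype(np.float32),(0,0),1.0); best=None
    rnd=SH[name][0]==SH[name][1]
    for dx in (-.008,0,.008):
      for dy in (-.008,0,.008):
        for y in ((0,) if rnd else yaws):
          f=(lambda q:energy([q[0],q[1],0],name,g,c,z)) if rnd else (lambda q:energy(q,name,g,c,z))
          x0=np.array([p0[0]+dx,p0[1]+dy]+([] if rnd else [y])); n=len(x0)
          sx=np.vstack([x0]+[x0+d for d in np.diag([.008,.008,.15][:n])])
          m=minimize(f,x0,method='Nelder-Mead',options=dict(initial_simplex=sx,xatol=1e-4,fatol=1e-3,maxiter=200))
          if best is None or m.fun<best.fun: best=m
    return best
def draw(im,name,p,c,z=None,col=(0,255,0)):
    hx,hy,r,z0=SH[name]; p=list(p)+[0]*(3-len(p))
    for off in ((0,.004) if name.startswith('pot') else (0,)):
        uv=proj(place(outline(hx,hy,r,off),p,z0 if z is None else z),c)
        cv2.polylines(im,[np.round(uv*16).astype(np.int32)],True,col,1,cv2.LINE_AA,4)
E
cat > f.py <<'E'
from h import *; from bench import ctrl
g={'pot_big':(.46,-.11),'pot_small':(.67,-.155),'pot_oblong':(.46,.11),'pot_rect':(.355,-.319),'lid_big':(.34,.305),'lid_small':(.507,-.458),'lid_oblong':(.651,.19),'lid_rect':(.499,.449)}
ov={}
for cam in ('top','scene'):
    im=cv2.imread(f'pics/{cam}0.png'); c=ctrl.get_calibration(cam); o=im.copy()
    for n,p in g.items():
        b=fit(n,im,c,p,yaws=np.arange(0,3.1,.4)); print(cam,n,np.round(b.x,4),round(b.fun,1)); draw(o,n,b.x,c)
    cv2.imwrite(f'pics/ov_{cam}.png',o)
t=cv2.imread('pics/ov_top.png'); s=cv2.imread('pics/ov_scene.png')
cv2.imwrite('pics/ovt.png',cv2.resize(t[170:350,120:480],None,fx=2.2,fy=2.2)); cv2.imwrite('pics/ovs.png',cv2.resize(s[120:370,150:560],None,fx=1.9,fy=1.9))
E
python3 f.py
```

```text
top pot_big [ 0.4449 -0.1075] -22.8
top pot_small [ 0.6681 -0.158 ] -18.3
top pot_oblong [0.4464 0.1048 2.0888] -22.7
top pot_rect [ 0.3487 -0.3093 -0.0688] -24.5
top lid_big [0.3467 0.3067] -58.1
top lid_small [ 0.5089 -0.4605] -56.1
top lid_oblong [0.6606 0.1937 0.1967] -54.6
top lid_rect [0.5098 0.4518 0.2197] -55.6
scene pot_big [ 0.4494 -0.1058] -33.5
scene pot_small [ 0.6721 -0.1557] -36.6
scene pot_oblong [0.4505 0.1074 2.0842] -38.6
scene pot_rect [ 0.3524 -0.3102 -0.0582] -36.6
scene lid_big [0.343  0.3057] -57.7
scene lid_small [ 0.5058 -0.4618] -52.8
scene lid_oblong [0.6572 0.1928 0.1949] -67.0
scene lid_rect [0.5061 0.4509 3.3617] -63.4
```

View pics/ovt.png

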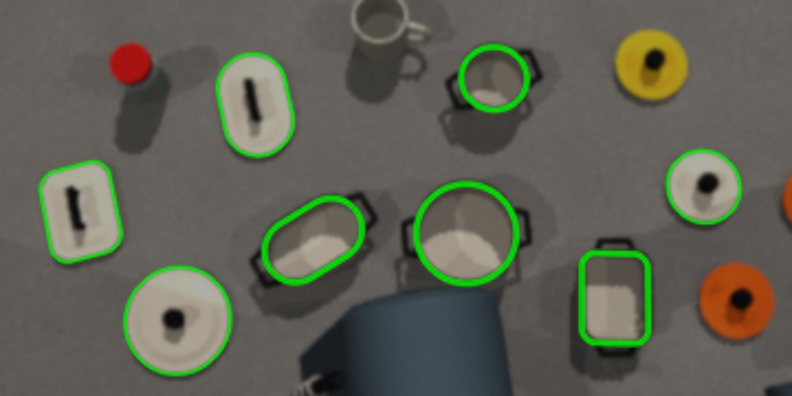

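View pics/ovs.png

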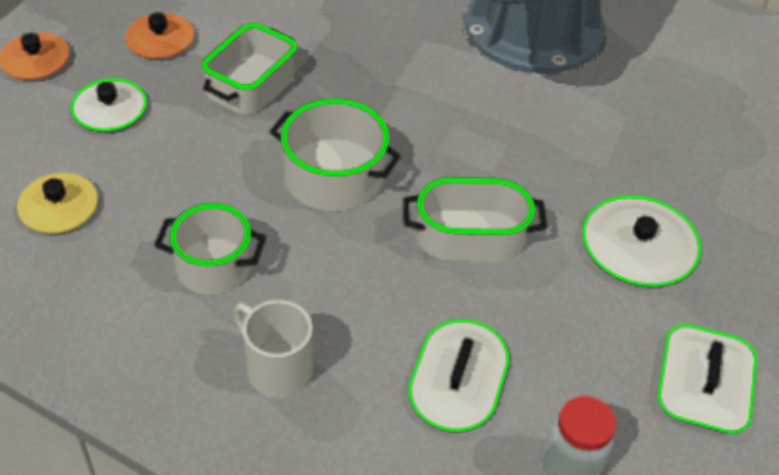

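```bash
cat > m.py <<'E'
from bench import ctrl; import numpy as np, sys
from scipy.spatial.transform import Rotation as Ro
from h import *
def pose():
    o=ctrl.get_obs(); q=o['eef_rot']; return o,np.array(o['eef_pos']),Ro.from_quat([q[1],q[2],q[3],q[0]])
def Rdown(psi): # tool x at yaw psi, y down
    x=np.array([np.cos(psi),np.sin(psi),0]); y=np.array([0,0,-1.]); return Ro.from_matrix(np.c_[x,y,np.cross(x,y)])
def psi_of(R): x=R.as_matrix()[:,0]; return np.arctan2(x[1],x[0])
def plan(wps,p=None,R=None,claw=1,v=.95):
    """wps: list of (x,y,z,psi) ; prints rows"""
    o,p0,R0=pose(); p=p0 if p is None else np.array(p); R=R0 if R is None else R
    for w in wps:
        tgt=np.array(w[:3]); Rt=Rdown(w[3])
        rv=(R.inv()*Rt).as_rotvec(); n=0
        N=max(1,int(np.ceil(max(np.linalg.norm(tgt-p)/(.05*v),np.linalg.norm(rv)/(.12*v)))))
        d=tgt-p; out=[]
        for k in range(N):
            left=(tgt-p)/(N-k); s=np.round(R.inv().apply(left)/.05,2)
            rr=np.round((R.inv()*Rt).as_rotvec()/(N-k)/.12,2)
            out.append(' '.join('%g'%a for a in np.r_[s,rr,claw]))
            p=p+R.apply(s*.05); R=R*Ro.from_rotvec(rr*.12)
        print(f'-> {w} N={N}'); print(';\n'.join(out)+';')
def st():
    o,p,R=pose(); print('t',round(o['time_s'],2),'p',np.round(p,4),'psi',round(psi_of(R),4),'ydir',np.round(R.as_matrix()[:,1],3),'F',np.round(o['wrist_force'],1),'op',round(o['opening'],3),'q',np.round(o['q'],2))
E
python3 - <<'E'
from m import *
st(); c=ctrl.get_calibration('wrist'); Rc=np.array(c['R']); o=-Rc.T@c['t']; _,p,R=pose()
print('cam in tool',R.inv().apply(o-p), 'optical axis tool',R.inv().apply(Rc[2]), 'cam x in tool',R.inv().apply(Rc[0]))
print(R.as_matrix().round(3))
psi=psi_of(R)
plan([(.45,-.46,.20,psi)])
E
```

```text
t 0.7 p [ 0.1781 -0.5467  0.2184] psi -1.256 ydir [ 0. -0. -1.] F [ 0.1  0.  -0.1] op 1.002 q [-1.46  0.18  1.61  0.    1.35 -0.21]
cam in tool [-3.68572067e-05 -1.55884965e-01  6.98245220e-02] optical axis tool [ 1.23699058e-04  9.61901078e-01 -2.73397698e-01] cam x in tool [9.99999260e-01 2.11916859e-04 1.19804235e-03]
[[ 0.31   0.     0.951]
 [-0.951 -0.     0.31 ]
 [ 0.    -1.    -0.   ]]
-> (0.45, -0.46, 0.2, np.float64(-1.2559641504295866)) N=7
0 0.05 0.82 0 -0 0 1;
0.01 0.05 0.81 0 -0 0 1;
0 0.05 0.82 0 -0 0 1;
0.01 0.05 0.81 0 -0 0 1;
0 0.06 0.82 0 -0 0 1;
0.01 0.05 0.81 0 -0 0 1;
0 0.06 0.82 0 -0 0 1;
```

```bash
python3 - <<'E'
from m import *
plan([(.507,-.461,.16,-1.256)])
E
```

```text
-> (0.507, -0.461, 0.16, -1.256) N=8
0.05 0.15 0.85 0 0 0 1;
0.05 0.15 0.85 0 0 0 1;
0.05 0.14 0.85 0 0 0 1;
0.05 0.15 0.85 0 0 0 1;
0.05 0.14 0.85 0 0 0 1;
0.05 0.15 0.85 0 0 0 1;
0.05 0.14 0.84 0 0 0 1;
0.06 0.15 0.85 0 0 0 1;
```

Call:
apply_moves(plan="0.05 0.15 0.85 0 0 0 1; 0.05 0.15 0.85 0 0 0 1; 0.05 0.15 0.85 0 0 0 1; 0.05 0.15 0.85 0 0 0 1; 0.05 0.14 0.85 0 0 0 1")

```text
time_s: 1.2
eef_pos: [0.3855, -0.4923, 0.1812]
eef_rot: [-0.572, 0.572, -0.415, 0.416]
wrist_force: [1.2, -0.2, 0.5]
opening: 1.0
```

Call:
apply_moves(plan="0.05 0.14 0.85 0 0 0 1; 0.05 0.14 0.85 0 0 0 1; 0.05 0.14 0.85 0 0 0 1; 0 0 0 0 0 0 1; 0 0 0 0 0 0 1")

```text
time_s: 1.7
eef_pos: [0.5082, -0.4596, 0.1596]
eef_rot: [-0.573, 0.573, -0.415, 0.414]
wrist_force: [0.1, 0.7, -0.2]
opening: 1.001
```

```bash
cat >> m.py <<'E'
def wlook(fn,names,yaws=np.arange(0,3.1,.4),dz=0):
    """names: dict name->(x0,y0)"""
    c=ctrl.get_calibration('wrist'); im=ctrl.camera('wrist')[:,:,::-1].copy(); o=im.copy(); st()
    for n,p in names.items():
        b=fit(n,im,c,p,z=SH[n][3]+dz,yaws=yaws); print(n,np.round(b.x,4),round(b.fun,1)); draw(o,n,b.x,c,SH[n][3]+dz)
    cv2.imwrite(fn,o); return im,c
def topc(im,c,pc,z=.048,R=.05,thr=45):
    """dark blob centroid near pc backprojected at z"""
    uv=proj(np.array([[pc[0],pc[1],z]]),c)[0]
    s=np.linalg.norm(proj(np.array([[pc[0]+.03,pc[1],z]]),c)[0]-uv)
    m=(im.max(2)<thr).astype(np.uint8); k=np.zeros_like(m); cv2.circle(k,tuple(int(v) for v in uv),int(s),1,-1); m&=k
    n,l,stt,ce=cv2.connectedComponentsWithStats(m)
    i=1+np.argmax(stt[1:,4]); X=backproj(ce[i],c,z)[0]; print('dark blob px',ce[i].round(1),'area',stt[i,4],'world',X.round(4)); return X
E
python3 - <<'E'
from m import *
im,c=wlook('pics/w1.png',{'lid_small':(.507,-.461)})
topc(im,c,(.507,-.461),z=.042)
E
```

```text
t 1.75 p [ 0.5073 -0.4604  0.1601] psi -1.2553 ydir [-0.001  0.    -1.   ] F [-0.  -0.9  0.1] op 0.997 q [-0.91  0.47  1.35 -0.    1.32  0.35]
lid_small [ 0.5091 -0.4608] -102.8
dark blob px [312.9 227.2] area 1124 world [ 0.5091 -0.4599  0.042 ]
```

View pics/w1.png

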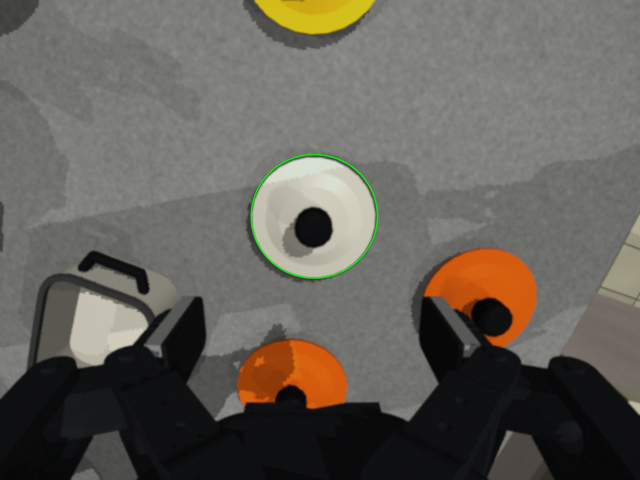

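```bash
python3 - <<'E'
from m import *
plan([(.5091,-.4604,.034,-1.256)],v=.6)
E
```

```text
-> (0.5091, -0.4604, 0.034, -1.256) N=5
0 0.5 0.01 0 0 -0 1;
0 0.51 0.01 0 0 -0 1;
0 0.5 0.01 0 0 -0 1;
0.01 0.51 0 0 0 -0 1;
0 0.5 0.01 0.01 0.01 -0 1;
```

Call:
apply_moves(plan="0 0.7 0.02 0 0 0 1; 0 0.7 0.02 0 0 0 1; 0 0.65 0 0 0 0 1; 0 0.47 0 0 0 0 0.9; 0 0 0 0 0 0 0.6")

```text
time_s: 2.25
eef_pos: [0.5059, -0.4584, 0.0304]
eef_rot: [0.572, -0.571, 0.419, -0.414]
wrist_force: [0.1, -0.1, -0.5]
opening: 0.751
```

```bash
python3 - <<'E'
from m import *
im,c=wlook('pics/w2.png',{})
E
```

```text
t 2.3 p [ 0.5073 -0.4597  0.0331] psi -1.2579 ydir [-0.002  0.003 -1.   ] F [ 0.5 -0.   0.9] op 0.668 q [-0.91  0.62  1.42 -0.    1.11  0.35]
```

View pics/w2.png

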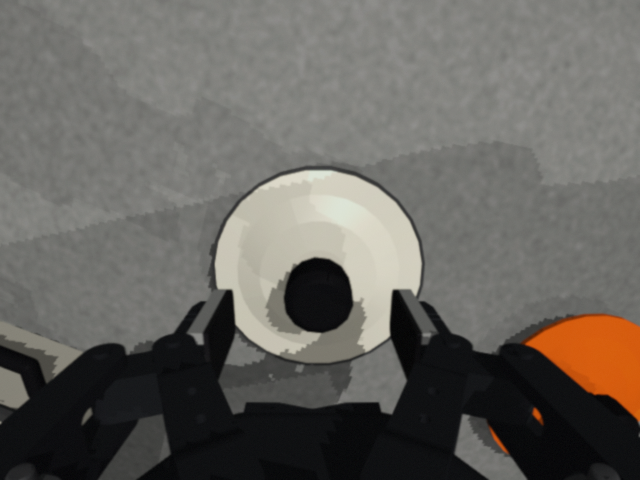

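Call:
apply_moves(plan="0 0 0.02 0 0 0 0.4; 0 0 0 0 0 0 0.2; 0 0 0 0 0 0 0; 0 0 0 0 0 0 0; 0 0 0 0 0 0 0")

```text
time_s: 2.8
eef_pos: [0.5107, -0.4599, 0.0352]
eef_rot: [-0.572, 0.572, -0.415, 0.416]
wrist_force: [-1.3, -0.0, 2.0]
opening: -0.002
```

Call:
apply_moves(plan="0 -0.2 0 0 0 0 0; 0 -0.7 0 0 0 0 0; 0 -0.9 0 0 0 0 0; 0 -0.9 0 0 0 0 0; 0 -0.3 0 0 0 0 0")

```text
time_s: 3.3
eef_pos: [0.5124, -0.4618, 0.1919]
eef_rot: [-0.571, 0.573, -0.412, 0.419]
wrist_force: [-0.0, 0.1, 0.6]
opening: 0.001
```

```bash
python3 - <<'E'
from m import *
im,c=wlook('pics/w3.png',{})
plan([(.655,-.165,.22,-1.256)],claw=0)
E
```

```text
t 3.35 p [ 0.5126 -0.4621  0.1925] psi -1.2557 ydir [ 0.007 -0.008 -1.   ] F [ 1.2 -0.6  2.2] op 0.0 q [-0.91  0.44  1.32  0.    1.36  0.35]
-> (0.655, -0.165, 0.22, -1.256) N=7
-0.68 -0.08 0.65 -0 0 0.01 0;
-0.68 -0.08 0.65 -0.01 0 0.01 0;
-0.68 -0.08 0.65 -0 0 0.01 0;
-0.68 -0.08 0.65 -0.01 0 0.01 0;
-0.68 -0.08 0.65 -0 0 0.01 0;
-0.68 -0.09 0.65 -0.01 0 0.02 0;
-0.68 -0.08 0.65 -0 0 0.01 0;
```

View pics/w3.png

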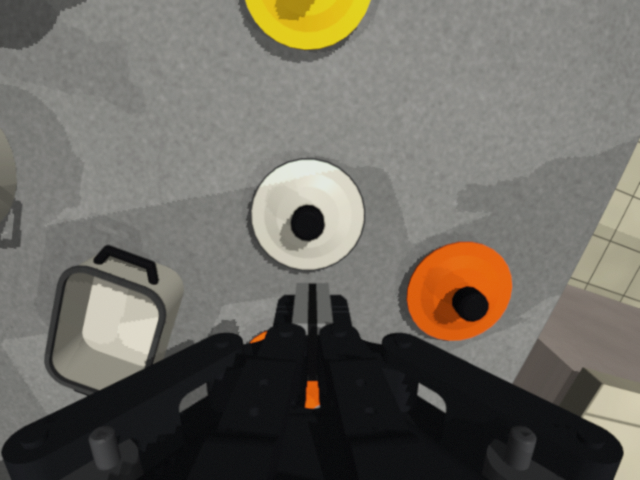

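```bash
python3 - <<'E'
from m import *
im=cv2.imread('pics/w3.png'); c=ctrl.get_calibration('wrist'); _,p,R=pose()
for t in [(0,.011,0),(0,0,0),(0,-.008,0),(0,.011,.011),(0,.011,-.011)]: print(t,proj((p+R.apply(t))[None],c).round(1))
b=fit('lid_small',im,c,(.51,-.46)); print(b.x,b.fun); topc(im,c,(.51,-.46),z=.042); print(ctrl.tcp_to_tips)
cv2.imwrite('pics/w3c.png',cv2.resize(im[180:420,200:420],None,fx=2.5,fy=2.5))
E
```

```text
(0, 0.011, 0) [[312.  281.9]]
(0, 0, 0) [[312.  291.1]]
(0, -0.008, 0) [[312.  298.5]]
(0, 0.011, 0.011) [[312.  260.8]]
(0, 0.011, -0.011) [[312.  302.2]]
[ 0.50883296 -0.461246  ] -107.5599136352539
dark blob px [307.  222.6] area 887 world [ 0.5091 -0.4603  0.042 ]
0.011
```

View pics/w3c.png

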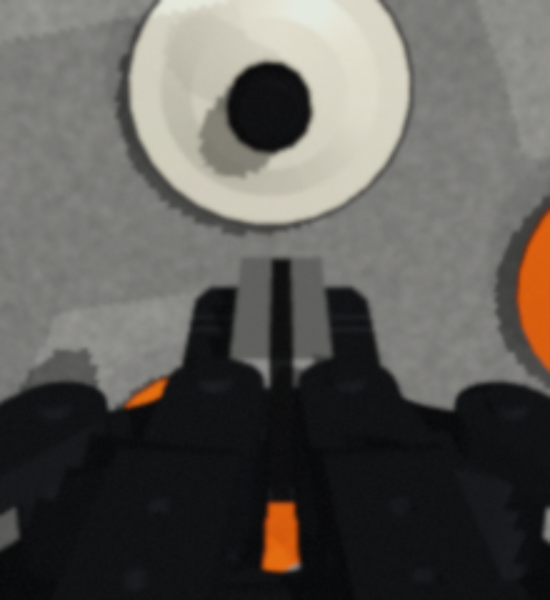

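```bash
python3 - <<'E'
from m import *
im=cv2.imread('pics/w3.png'); c=ctrl.get_calibration('wrist')
for z in (-.03,-.02,-.01,0,.011,.02,.03,.04):
    b=fit('lid_small',im,c,(.51,-.46),z=z); print(z,b.x,b.fun)
a=cv2.imread('pics/w2.png')
cv2.imwrite('pics/w2c.png',cv2.resize(a[200:400,180:460],None,fx=2.8,fy=2.8))
s=ctrl.camera('scene')[:,:,::-1]; cv2.imwrite('pics/s3.png',s)
cv2.imwrite('pics/s3c.png',cv2.resize(s[60:260,120:360],None,fx=3,fy=3))
_,p,R=pose(); cs=ctrl.get_calibration('scene'); 
for t in [(0,.011,0),(0,0,0)]: print(proj((p+R.apply(t))[None],cs))
E
```

```text
-0.03 [ 0.49333875 -0.45918803] -56.44757080078125
-0.02 [ 0.49724375 -0.45967511] -62.89704895019531
-0.01 [ 0.5036327  -0.46196585] -97.2419204711914
0 [ 0.50524184 -0.46137594] -117.67692565917969
0.011 [ 0.50883296 -0.461246  ] -107.5599136352539
0.02 [ 0.51032081 -0.46055861] -97.09933471679688
0.03 [ 0.5123063  -0.46486346] -54.631561279296875
0.04 [ 0.51039609 -0.46592994] -45.67487335205078
[[196.13072209 128.30037632]]
[[195.47962612 124.8972238 ]]
```

View pics/w2c.png

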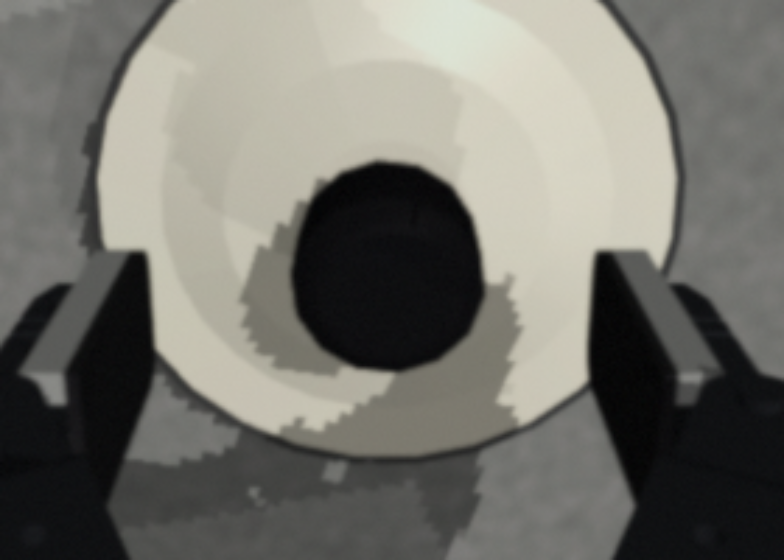

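View pics/s3c.png

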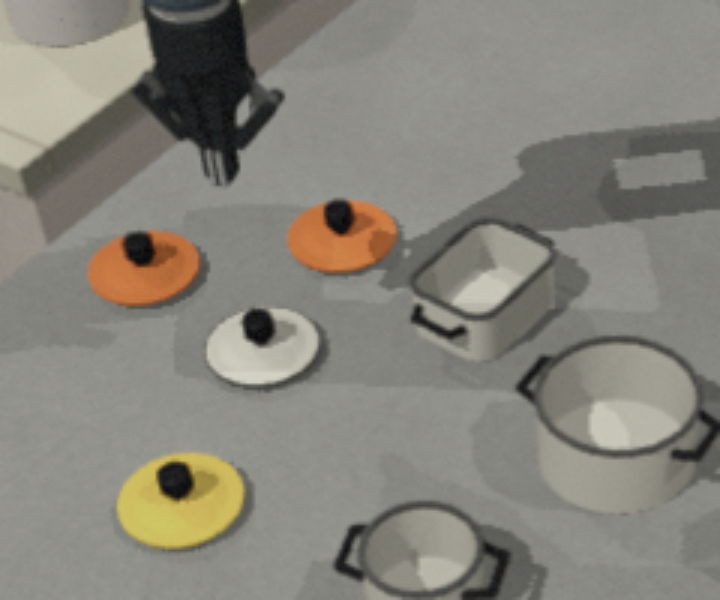

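```bash
python3 - <<'E'
from m import *
c=ctrl.get_calibration('wrist'); _,p,R=pose(); cs=ctrl.get_calibration('scene')
from scipy.optimize import least_squares
for sv in (120.5,122):
  f=lambda a:[proj((p+R.apply((0,a[0],a[1])))[None],c)[0,1]-283, proj((p+R.apply((0,a[0],a[1])))[None],cs)[0,1]-sv]
  print(least_squares(f,[0,0]).x)
plan([(.510,-.461,.085,-1.256),(.5092,-.4606,.018,-1.256)],claw=.6)
E
```

```text
[-0.02495332  0.01456609]
[-0.0180505   0.01165219]
-> (0.51, -0.461, 0.085, -1.256) N=3
-0.01 0.69 -0.01 -0.01 0 0.02 0.6;
-0.01 0.7 -0.01 -0.01 0 0.02 0.6;
-0.01 0.69 -0.02 -0 0 0.02 0.6;
-> (0.5092, -0.4606, 0.018, -1.256) N=2
-0 0.67 -0 -0 0 -0 0.6;
-0.01 0.67 -0.01 -0 0 -0 0.6;
```

Call:
apply_moves(plan="0 0.7 0 0 0 0 0.6; 0 0.7 0 0 0 0 0.6; 0 0.7 -0.02 0 0 0.02 0.6; 0 0.7 -0.02 0 0 0.02 0.6; 0 0.69 0 0 0 0 0.6")

```text
time_s: 3.9
eef_pos: [0.5068, -0.4582, 0.0058]
eef_rot: [0.574, -0.571, 0.418, -0.413]
wrist_force: [0.4, -1.0, 0.5]
opening: 0.597
```

```bash
python3 - <<'E'
from m import *
im,c=wlook('pics/w4.png',{})
im,c=wlook('pics/w4.png',{})
s=ctrl.camera('scene')[:,:,::-1]; a=cv2.resize(s[120:220,150:270],None,fx=3.3,fy=4.8)
cv2.imwrite('pics/c4.png',np.hstack([im[150:390,150:490],cv2.resize(s[130:220,160:270],None,fx=240/90,fy=240/90)]))
E
```

```text
t 3.95 p [ 0.5059 -0.4572  0.0011] psi -1.2563 ydir [-0.006  0.01  -1.   ] F [-1.  -0.   0.1] op 0.6 q [-0.91  0.66  1.42  0.    1.07  0.35]
t 4.0 p [ 0.506  -0.4571  0.0035] psi -1.2562 ydir [-0.006  0.011 -1.   ] F [-0.9  0.   0.1] op 0.602 q [-0.91  0.66  1.42  0.    1.08  0.35]
```

View pics/c4.png

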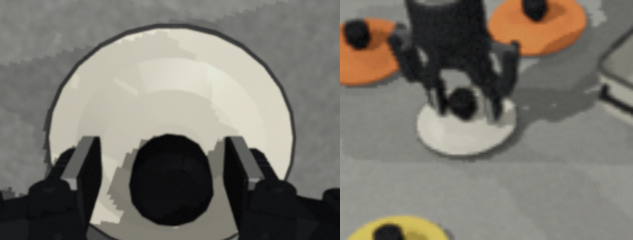

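Call:
apply_moves(plan="0 0 0 0 0 0 0.6; 0 0 0 0 0 0 0.5; 0 0 0 0 0 0 0; 0 0 0 0 0 0 0; 0 0 0 0 0 0 0")

```text
time_s: 4.55
eef_pos: [0.5089, -0.4605, 0.0112]
eef_rot: [0.573, -0.571, 0.416, -0.415]
wrist_force: [-0.3, 0.9, 5.1]
opening: 0.327
```

```bash
python3 - <<'E'
from m import *
im,c=wlook('pics/w5.png',{})
s=ctrl.camera('scene')[:,:,::-1]
cv2.imwrite('pics/c5.png',np.hstack([im[150:390,150:490],cv2.resize(s[130:220,160:270],None,fx=240/90,fy=240/90)]))
E
```

```text
t 4.6 p [ 0.5089 -0.4604  0.0112] psi -1.2559 ydir [-0.     0.003 -1.   ] F [-0.   0.6  6.1] op 0.325 q [-0.91  0.65  1.42  0.    1.08  0.35]
```

View pics/c5.png

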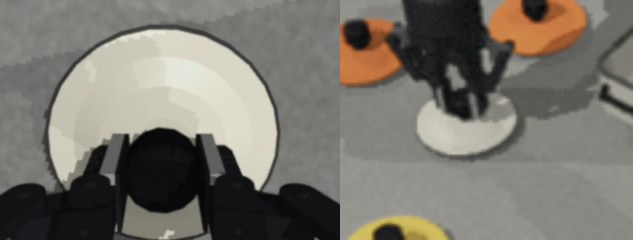

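Call:
apply_moves(plan="0 -0.1 0 0 0 0 0; 0 -0.4 0 0 0 0 0; 0 -0.8 0 0 0 0 0; 0 -0.9 0 0 0 0 0; 0 -0.9 0 0 0 0 0")

```text
time_s: 5.15
eef_pos: [0.508, -0.46, 0.1656]
eef_rot: [0.573, -0.571, 0.418, -0.413]
wrist_force: [0.9, -0.1, -1.2]
opening: 0.326
```

```bash
python3 - <<'E'
from m import *
im,c=wlook('pics/w6.png',{})
plan([(.6,-.18,.19,-1.256)],p=(.509,-.4605,.166),R=Rdown(-1.256),claw=0)
E
```

```text
t 5.2 p [ 0.5112 -0.4637  0.176 ] psi -1.2559 ydir [ 0.006 -0.005 -1.   ] F [ 2.3 -2.4  4.8] op 0.328 q [-0.91  0.46  1.33  0.    1.34  0.35]
-> (0.6, -0.18, 0.19, -1.256) N=7
-0.68 -0.07 0.5 0 0 0 0;
-0.68 -0.07 0.49 0 0 0 0;
-0.68 -0.07 0.5 0 0 0 0;
-0.68 -0.07 0.49 0 0 0 0;
-0.68 -0.07 0.5 0 0 0 0;
-0.69 -0.06 0.49 0 0 0 0;
-0.68 -0.07 0.5 0 0 0 0;
```

View pics/w6.png

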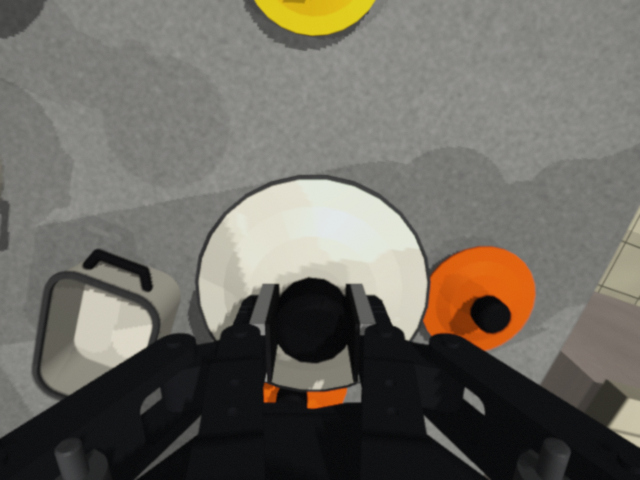

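Call:
apply_moves(plan="-0.68 -0.07 0.5 0 0 0 0; -0.68 -0.07 0.5 0 0 0 0; -0.68 -0.07 0.5 0 0 0 0; -0.68 -0.07 0.5 0 0 0 0; -0.68 -0.07 0.5 0 0 0 0")

```text
time_s: 5.7
eef_pos: [0.5748, -0.2586, 0.1829]
eef_rot: [0.573, -0.571, 0.417, -0.414]
wrist_force: [0.9, 0.4, -2.2]
opening: 0.324
```

Call:
apply_moves(plan="-0.68 -0.07 0.5 0 0 0 0; -0.65 -0.07 0.45 0 0 0 0; 0 0 0 0 0 0 0; 0 0 0 0 0 0 0; 0 0 0 0 0 0 0")

```text
time_s: 6.2
eef_pos: [0.599, -0.1833, 0.1901]
eef_rot: [0.573, -0.571, 0.417, -0.414]
wrist_force: [0.0, -0.3, -1.5]
opening: 0.325
```

```bash
python3 - <<'E'
from m import *
im,c=wlook('pics/w7.png',{'pot_small':(.67,-.157)})
E
```

```text
t 6.25 p [ 0.5989 -0.1837  0.1901] psi -1.2573 ydir [-0.002  0.004 -1.   ] F [ 1.   0.5 -2.2] op 0.32 q [-0.49  0.32  1.5   0.    1.33  0.77]
pot_small [ 0.6685 -0.1592] -30.0
```

View pics/w7.png

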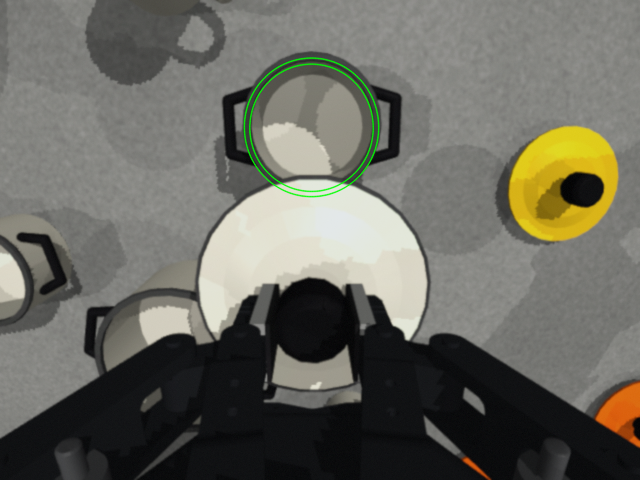

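```bash
python3 - <<'E'
from m import *
plan([(.671,-.158,.13,-1.256),(.671,-.158,.074,-1.256)],claw=0,v=.75)
E
```

```text
-> (0.671, -0.158, 0.13, -1.256) N=3
-0.01 0.4 0.51 0 -0 -0.01 0;
-0.01 0.4 0.51 0 -0.01 -0.02 0;
-0.02 0.4 0.51 0.01 -0 -0.01 0;
-> (0.671, -0.158, 0.074, -1.256) N=2
0 0.56 -0 -0 -0 -0 0;
0 0.56 -0 -0 -0 -0 0;
```

Call:
apply_moves(plan="-0.01 0.4 0.51 0 0 -0.01 0; -0.01 0.4 0.51 0 0 -0.01 0; -0.01 0.4 0.51 0 0 -0.01 0; 0 0.6 0 0 0 0 0; 0 0 0 0 0 0 0")

```text
time_s: 6.75
eef_pos: [0.6681, -0.157, 0.0946]
eef_rot: [-0.571, 0.573, -0.42, 0.412]
wrist_force: [-0.8, 0.4, -2.7]
opening: 0.325
```

```bash
python3 - <<'E'
from m import *
im,c=wlook('pics/w8.png',{})
s=ctrl.camera('scene')[:,:,::-1]; t=ctrl.camera('top')[:,:,::-1]
st()
cv2.imwrite('pics/c8.png',np.hstack([im[150:450,150:490],cv2.resize(s[190:290,210:330],None,fx=3,fy=3)]))
E
```

```text
t 6.8 p [ 0.6692 -0.1575  0.0973] psi -1.2575 ydir [-0.007  0.004 -1.   ] F [-0.2  0.4 -1.7] op 0.326 q [-0.4   0.54  1.38  0.    1.22  0.85]
t 6.9 p [ 0.6716 -0.1585  0.1014] psi -1.2575 ydir [ 0.     0.001 -1.   ] F [0.9 0.2 0.3] op 0.325 q [-0.4   0.54  1.38  0.    1.22  0.85]
```

View pics/c8.png

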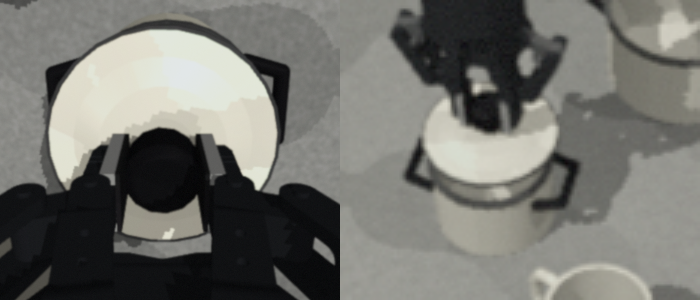

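Call:
apply_moves(plan="0 0.2 0 0 0 0 0; 0 0.2 0 0 0 0 0; 0 0.1 0 0 0 0 0; 0 0.05 0 0 0 0 0; 0 0 0 0 0 0 0")

```text
time_s: 7.4
eef_pos: [0.6713, -0.1569, 0.0725]
eef_rot: [0.572, -0.572, 0.416, -0.415]
wrist_force: [0.5, 0.1, -1.8]
opening: 0.323
```

```bash
python3 - <<'E'
from m import *
im,c=wlook('pics/w9.png',{})
s=ctrl.camera('scene')[:,:,::-1]; t=ctrl.camera('top')[:,:,::-1]
st()
cv2.imwrite('pics/c9.png',np.hstack([im[150:450,150:490],cv2.resize(s[190:290,210:330],None,fx=3,fy=3)]))
E
```

```text
t 7.45 p [ 0.6716 -0.157   0.0729] psi -1.256 ydir [-0.001  0.001 -1.   ] F [ 1.  -0.1 -1.8] op 0.329 q [-0.4   0.57  1.39  0.    1.18  0.85]
t 7.55 p [ 0.672  -0.1571  0.0734] psi -1.2559 ydir [ 0.     0.001 -1.   ] F [-0.8  0.5 -1.6] op 0.326 q [-0.4   0.57  1.39  0.    1.18  0.85]
```

View pics/c9.png

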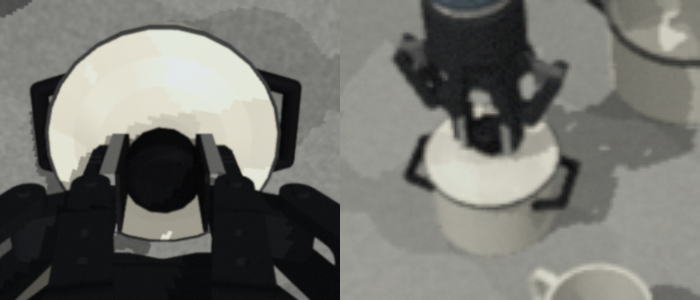

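Call:
apply_moves(plan="0 0.03 0 0 0 0 0; 0 0.02 0 0 0 0 0; 0 0.01 0 0 0 0 0; 0 0 0 0 0 0 0; 0 0 0 0 0 0 0")

```text
time_s: 8.05
eef_pos: [0.672, -0.1573, 0.0712]
eef_rot: [0.573, -0.572, 0.415, -0.415]
wrist_force: [-2.4, 1.0, 5.2]
opening: 0.323
```

Call:
apply_moves(plan="0 0 0 0 0 0 0.4; 0 0 0 0 0 0 0.55; 0 0 0 0 0 0 0.65; 0 0 0 0 0 0 0.65; 0 0 0 0 0 0 0.65")

```text
time_s: 8.55
eef_pos: [0.6716, -0.1571, 0.0698]
eef_rot: [0.572, -0.572, 0.416, -0.415]
wrist_force: [0.5, 0.6, 0.6]
opening: 0.654
```

Call:
apply_moves(plan="0 -0.2 0 0 0 0 0.65; 0 -0.5 0 0 0 0 0.65; 0 -0.8 0 0 0 0 0.65; 0 -0.8 0 0 0 0 0.65; 0 0 0 0 0 0 0.65")

```text
time_s: 9.05
eef_pos: [0.6757, -0.1588, 0.1941]
eef_rot: [0.574, -0.571, 0.411, -0.42]
wrist_force: [0.3, -0.4, 1.4]
opening: 0.647
```

```bash
python3 - <<'E'
from m import *
im,c=wlook('pics/w10.png',{})
s=ctrl.camera('scene')[:,:,::-1]
cv2.imwrite('pics/c10.png',np.hstack([im[50:350,150:490],cv2.resize(s[190:290,210:330],None,fx=3,fy=3)]))
plan([(.655,.193,.19,-1.375)],p=(.672,-.157,.186),R=Rdown(-1.256),claw=.65)
E
```

```text
t 9.1 p [ 0.6743 -0.1583  0.1907] psi -1.256 ydir [ 0.008 -0.002 -1.   ] F [-0.8  0.5  0.1] op 0.65 q [-0.4   0.45  1.31  0.    1.37  0.85]
-> (0.655, 0.193, 0.19, -1.375) N=8
-0.85 -0.01 0.23 0 0.12 0 0.65;
-0.85 -0.01 0.22 0 0.12 0 0.65;
-0.85 -0.01 0.21 0 0.13 0 0.65;
-0.85 -0.01 0.19 0 0.12 0 0.65;
-0.86 -0.01 0.18 0 0.13 0 0.65;
-0.86 -0.01 0.17 0 0.12 0 0.65;
-0.86 -0.01 0.15 0 0.13 0 0.65;
-0.86 -0.01 0.14 0 0.12 0 0.65;
```

View pics/c10.png

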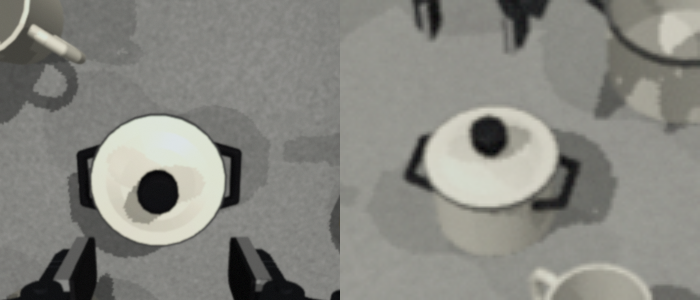

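Call:
apply_moves(plan="-0.85 0 0.22 0 0.12 0 0.65; -0.85 0 0.22 0 0.12 0 0.65; -0.85 0 0.21 0 0.12 0 0.65; -0.85 0 0.19 0 0.12 0 0.65; -0.85 0 0.18 0 0.12 0 0.65")

```text
time_s: 9.65
eef_pos: [0.6593, 0.0628, 0.1835]
eef_rot: [-0.556, 0.557, -0.437, 0.435]
wrist_force: [0.5, 0.1, 0.7]
opening: 0.649
```

Call:
apply_moves(plan="-0.85 0 0.17 0 0.12 0 0.65; -0.85 0 0.15 0 0.12 0 0.65; -0.85 0 0.1 0 0.12 0 0.65; 0 0 0 0 0 0 0.65; 0 0 0 0 0 0 0.65")

```text
time_s: 10.15
eef_pos: [0.6511, 0.1909, 0.1838]
eef_rot: [-0.547, 0.548, -0.448, 0.446]
wrist_force: [-0.0, 0.1, 0.4]
opening: 0.653
```

```bash
python3 - <<'E'
from m import *
im,c=wlook('pics/w11.png',{'lid_oblong':(.660,.193)})
topc(im,c,(.66,.193),z=.048)
m=(im.max(2)<45).astype(np.uint8)
st()
E
```

```text
t 10.2 p [0.6515 0.1897 0.1841] psi -1.3704 ydir [-0.003  0.    -1.   ] F [-0.3  0.6  0.5] op 0.65 q [0.11 0.44 1.35 0.   1.36 1.48]
lid_oblong [0.6599 0.1925 3.3303] -111.5
dark blob px [311.  210.2] area 1062 world [0.6607 0.194  0.048 ]
t 10.2 p [0.6515 0.1897 0.1841] psi -1.3704 ydir [-0.003  0.    -1.   ] F [-0.3  0.6  0.5] op 0.65 q [0.11 0.44 1.35 0.   1.36 1.48]
```

View pics/w11.png

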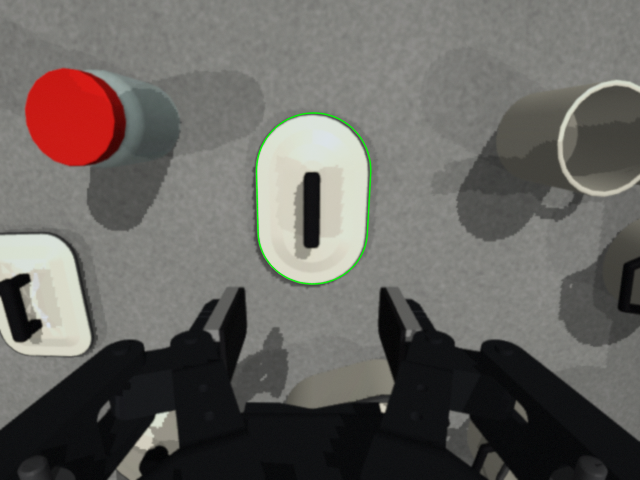

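```bash
python3 - <<'E'
from m import *
plan([(.660,.193,.10,-1.382),(.660,.193,.018,-1.382)],claw=.6,v=.8)
E
```

```text
-> (0.66, 0.193, 0.1, -1.382) N=3
-0.01 0.56 0.06 0.01 0.03 -0 0.6;
-0.01 0.56 0.06 0.01 0.03 -0 0.6;
-0.01 0.56 0.06 0 0.04 -0.01 0.6;
-> (0.66, 0.193, 0.018, -1.382) N=3
-0 0.55 0 0 -0 0 0.6;
-0 0.55 0 0 -0 0 0.6;
-0 0.54 0 0 -0 0 0.6;
```

Call:
apply_moves(plan="-0.01 0.75 0.09 0 0.05 0 0.6; -0.01 0.75 0.09 0 0.05 0 0.6; 0 0.75 0 0 0 0 0.6; 0 0.6 0 0 0 0 0.6; 0 0.4 0 0 0 0 0.55")

```text
time_s: 10.7
eef_pos: [0.6591, 0.1904, 0.0192]
eef_rot: [-0.543, 0.545, -0.453, 0.45]
wrist_force: [0.4, -0.1, -1.1]
opening: 0.552
```

Call:
apply_moves(plan="0 0.08 0 0 0 0 0.5; 0 0 0 0 0 0 0.4; 0 0 0 0 0 0 0.2; 0 0 0 0 0 0 0; 0 0 0 0 0 0 0")

```text
time_s: 11.2
eef_pos: [0.6624, 0.1928, 0.0211]
eef_rot: [0.546, -0.544, 0.45, -0.452]
wrist_force: [0.6, -1.3, 5.3]
opening: 0.143
```

Call:
apply_moves(plan="0 0 0 0 0 0 0; 0 -0.2 0 0 0 0 0; 0 -0.5 0 0 0 0 0; 0 -0.6 0 0 0 0 0; 0 -0.2 0 0 0 0 0")

```text
time_s: 11.7
eef_pos: [0.6626, 0.1934, 0.0977]
eef_rot: [0.546, -0.543, 0.45, -0.452]
wrist_force: [1.0, -0.7, -2.1]
opening: 0.143
```

```bash
python3 - <<'E'
from m import *
im,c=wlook('pics/w12.png',{})
E
```

```text
t 11.75 p [0.6629 0.1934 0.0982] psi -1.3829 ydir [ 0.005  0.002 -1.   ] F [ 0.6  1.3 -0.9] op 0.144 q [0.11 0.54 1.38 0.   1.21 1.49]
```

View pics/w12.png

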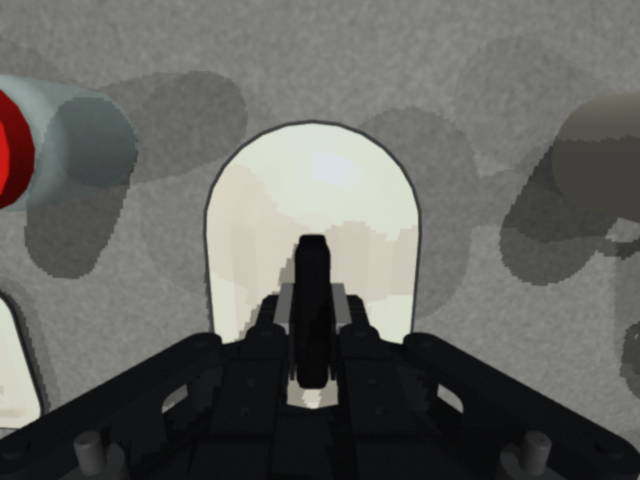

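```bash
python3 - <<'E'
from m import *
plan([(.60,.17,.185,-1.383+.475),(.4495,.1085,.185,.514)],p=(.6625,.1933,.0975),R=Rdown(-1.383),claw=0)
E
```

```text
-> (0.6, 0.17, 0.185, -0.908) N=5
0.04 -0.35 -0.26 0 -0.79 0 0;
0.02 -0.35 -0.27 0 -0.79 0 0;
-0 -0.35 -0.27 0 -0.79 0 0;
-0.03 -0.35 -0.26 0 -0.79 0 0;
-0.06 -0.35 -0.26 0 -0.8 0 0;
-> (0.4495, 0.1085, 0.185, 0.514) N=13
-0.07 -0 -0.24 0 -0.91 0 0;
-0.09 -0 -0.23 0 -0.91 0 0;
-0.12 -0 -0.22 0 -0.91 0 0;
-0.14 -0 -0.21 0 -0.91 0 0;
-0.16 -0 -0.19 0 -0.91 0 0;
-0.18 -0 -0.17 0 -0.91 0 0;
-0.2 -0 -0.15 0 -0.91 0 0;
-0.22 -0 -0.13 0 -0.91 0 0;
-0.23 -0 -0.1 0 -0.91 0 0;
-0.24 -0 -0.08 0 -0.91 0 0;
-0.24 -0 -0.05 0 -0.92 0 0;
-0.25 -0 -0.02 0 -0.91 0 0;
-0.25 -0 0.01 0 -0.92 0 0;
```

Call:
apply_moves(plan="0.04 -0.35 -0.26 0 -0.79 0 0; 0.02 -0.35 -0.27 0 -0.79 0 0; 0 -0.35 -0.27 0 -0.79 0 0; -0.03 -0.35 -0.26 0 -0.79 0 0; -0.06 -0.35 -0.26 0 -0.8 0 0")

```text
time_s: 12.25
eef_pos: [0.5969, 0.1695, 0.1803]
eef_rot: [-0.636, 0.636, -0.31, 0.308]
wrist_force: [-0.1, -1.0, -1.9]
opening: 0.142
```

Call:
apply_moves(plan="-0.07 0 -0.24 0 -0.91 0 0; -0.09 0 -0.23 0 -0.91 0 0; -0.12 0 -0.22 0 -0.91 0 0; -0.14 0 -0.21 0 -0.91 0 0; -0.16 0 -0.19 0 -0.91 0 0")

```text
time_s: 12.75
eef_pos: [0.5392, 0.1457, 0.1799]
eef_rot: [0.696, -0.696, 0.127, -0.125]
wrist_force: [0.1, 0.3, -2.3]
opening: 0.142
```

Call:
apply_moves(plan="-0.18 0 -0.17 0 -0.91 0 0; -0.2 0 -0.15 0 -0.91 0 0; -0.22 0 -0.13 0 -0.91 0 0; -0.23 0 -0.1 0 -0.91 0 0; -0.24 0 -0.08 0 -0.91 0 0")

```text
time_s: 13.25
eef_pos: [0.4811, 0.1219, 0.18]
eef_rot: [0.705, -0.703, -0.066, 0.067]
wrist_force: [-0.2, -1.2, -2.8]
opening: 0.141
```

Call:
apply_moves(plan="-0.24 0 -0.05 0 -0.92 0 0; -0.25 0 -0.02 0 -0.91 0 0; -0.25 0 0.01 0 -0.92 0 0; 0 0 0 0 0 0 0; 0 0 0 0 0 0 0")

```text
time_s: 13.75
eef_pos: [0.4477, 0.1083, 0.1809]
eef_rot: [0.685, -0.684, -0.179, 0.179]
wrist_force: [-0.2, -0.6, -2.4]
opening: 0.142
```

```bash
python3 - <<'E'
from m import *
im,c=wlook('pics/w13.png',{})
st()
plan([(.4495,.1085,.185,.514),(.4495,.1085,.108,.514)],claw=0,v=.6)
E
```

```text
t 13.8 p [0.448  0.1084 0.181 ] psi 0.5116 ydir [-0.001  0.001 -1.   ] F [-1.  -0.5 -2.5] op 0.141 q [-0.02 -0.04  1.92  0.    1.26 -0.53]
t 13.8 p [0.448  0.1084 0.181 ] psi 0.5116 ydir [-0.001  0.001 -1.   ] F [-1.  -0.5 -2.5] op 0.141 q [-0.02 -0.04  1.92  0.    1.26 -0.53]
-> (0.4495, 0.1085, 0.185, 0.514) N=1
0.03 -0.08 -0.01 -0.01 -0.02 0 0;
-> (0.4495, 0.1085, 0.108, 0.514) N=3
-0 0.51 -0 -0 -0 0 0;
-0 0.52 -0 -0 -0 0 0;
-0 0.51 -0 -0 -0 0 0;
```

View pics/w13.png

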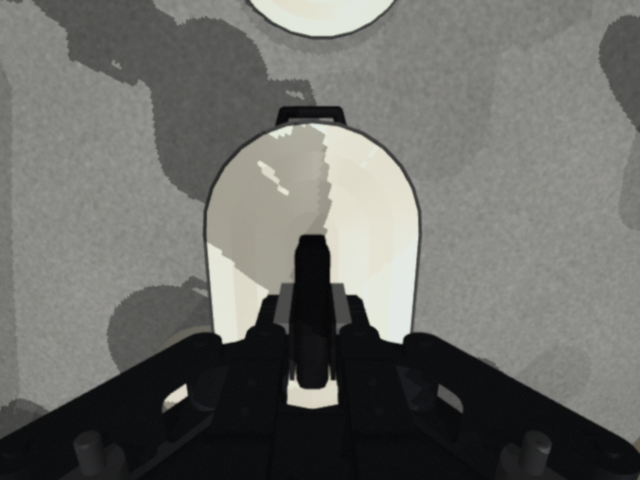

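Call:
apply_moves(plan="0.03 0.4 0 0 -0.02 0 0; 0 0.5 0 0 0 0 0; 0 0.5 0 0 0 0 0; 0 0.2 0 0 0 0 0; 0 0 0 0 0 0 0")

```text
time_s: 14.3
eef_pos: [0.4481, 0.1092, 0.0999]
eef_rot: [0.685, -0.683, -0.179, 0.182]
wrist_force: [0.2, 0.2, -2.5]
opening: 0.146
```

```bash
cat >> m.py <<'E'
def both(fn,x0,y0,w=120,h=100):
    im,c=wlook(fn,{}); s=ctrl.camera('scene')[:,:,::-1]; st()
    cv2.imwrite(fn,np.hstack([im[90:450,130:490],cv2.resize(s[y0:y0+h,x0:x0+w],None,fx=3.6,fy=3.6)]))
E
python3 - <<'E'
from m import *
both('pics/c14.png',340,180)
E
```

```text
t 14.35 p [0.4492 0.1092 0.1012] psi 0.5158 ydir [-0.002  0.001 -1.   ] F [ 0.1 -1.  -2.4] op 0.148 q [-0.02  0.08  1.98  0.    1.08 -0.54]
t 14.4 p [0.4499 0.1092 0.1021] psi 0.516 ydir [ 0.     0.001 -1.   ] F [ 0.7 -0.2 -2.9] op 0.146 q [-0.02  0.08  1.98  0.    1.08 -0.54]
```

View pics/c14.png

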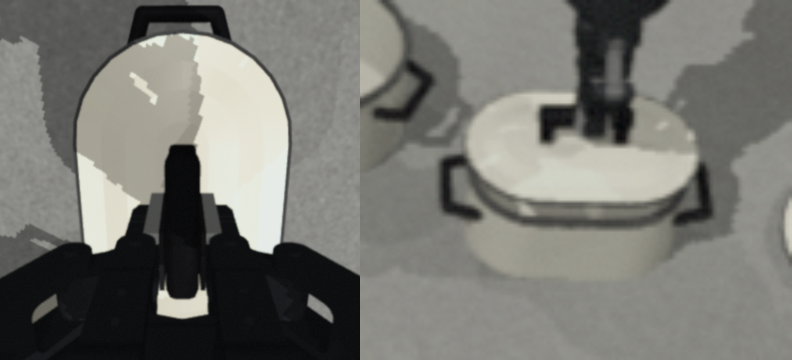

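Call:
apply_moves(plan="0 0.2 0 0 0 0 0; 0 0.15 0 0 0 0 0; 0 0.1 0 0 0 0 0; 0 0.04 0 0 0 0 0; 0 0 0 0 0 0 0")

```text
time_s: 14.9
eef_pos: [0.4489, 0.1091, 0.0766]
eef_rot: [0.684, -0.683, -0.18, 0.181]
wrist_force: [0.1, 0.2, -2.7]
opening: 0.144
```

Call:
apply_moves(plan="0 0.02 0 0 0 0 0; 0 0.02 0 0 0 0 0; 0 0 0 0 0 0 0; 0 0 0 0 0 0 0; 0 0 0 0 0 0 0")

```text
time_s: 15.4
eef_pos: [0.4495, 0.1091, 0.076]
eef_rot: [0.684, -0.683, -0.181, 0.18]
wrist_force: [-3.6, -0.1, 7.7]
opening: 0.148
```

```bash
python3 - <<'E'
from m import *
both('pics/c15.png',340,180)
E
```

```text
t 15.45 p [0.4495 0.1091 0.076 ] psi 0.5166 ydir [ 0.     0.001 -1.   ] F [-3.8 -1.2  6.9] op 0.143 q [-0.02  0.12  2.    0.    1.02 -0.54]
t 15.5 p [0.4495 0.1091 0.076 ] psi 0.5165 ydir [ 0.     0.001 -1.   ] F [-3.9 -1.2  6. ] op 0.144 q [-0.02  0.12  2.    0.    1.02 -0.54]
```

View pics/c15.png

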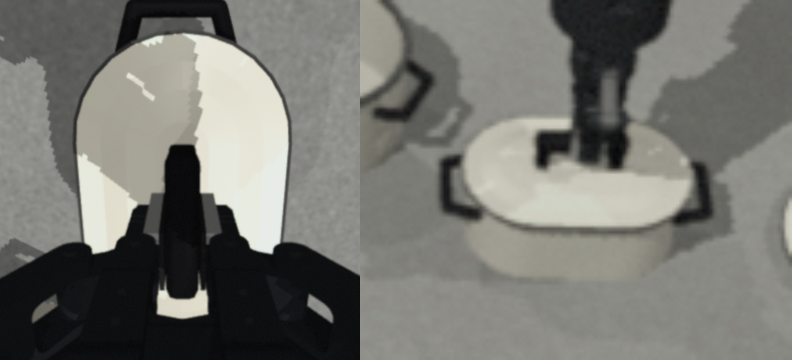

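Call:
apply_moves(plan="0 0 0 0 0 0 0.2; 0 0 0 0 0 0 0.35; 0 0 0 0 0 0 0.5; 0 0 0 0 0 0 0.5; 0 -0.1 0 0 0 0 0.5")

```text
time_s: 16.0
eef_pos: [0.4486, 0.1091, 0.0795]
eef_rot: [0.684, -0.683, -0.18, 0.181]
wrist_force: [-0.4, -0.7, 0.1]
opening: 0.498
```

Call:
apply_moves(plan="0 -0.4 0 0 0 0 0.5; 0 -0.8 0 0 0 0 0.6; 0 -0.8 0 0 0 0 0.65; 0 0 0 0 0 0 0.65; 0 0 0 0 0 0 0.65")

```text
time_s: 16.5
eef_pos: [0.45, 0.109, 0.1812]
eef_rot: [0.684, -0.684, -0.182, 0.18]
wrist_force: [0.4, 0.3, -0.4]
opening: 0.652
```

```bash
python3 - <<'E'
from m import *
both('pics/c16.png',340,180)
plan([(.365,.275,.17,.516)],claw=.65)
E
```

```text
t 16.55 p [0.449  0.109  0.1798] psi 0.5164 ydir [-0.     0.001 -1.   ] F [ 0.3  0.8 -0.4] op 0.651 q [-0.02 -0.04  1.92  0.    1.26 -0.54]
t 16.6 p [0.4484 0.109  0.179 ] psi 0.5164 ydir [-0.002  0.001 -1.   ] F [ 0.  -0.  -0.7] op 0.647 q [-0.02 -0.04  1.92  0.    1.26 -0.54]
-> (0.365, 0.275, 0.17, 0.516) N=4
0.05 0.05 0.93 -0 0 -0 0.65;
0.05 0.05 0.93 -0.01 0 -0 0.65;
0.04 0.04 0.93 -0 0 -0 0.65;
0.05 0.05 0.92 -0.01 0 -0.01 0.65;
```

View pics/c16.png

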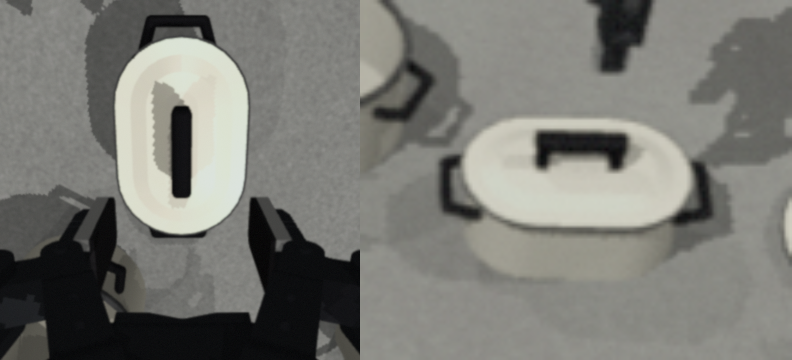

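Oblong lid is home. On to lid_big.

Call:
apply_moves(plan="0.05 0.05 0.93 0 0 0 0.65; 0.05 0.05 0.93 0 0 0 0.65; 0.05 0.05 0.93 0 0 0 0.65; 0.05 0.05 0.93 0 0 0 0.65; 0 0 0 0 0 0 0.65")

```text
time_s: 17.1
eef_pos: [0.3618, 0.2791, 0.1681]
eef_rot: [0.684, -0.682, -0.181, 0.184]
wrist_force: [0.8, -0.4, -0.9]
opening: 0.653
```

Call:
apply_moves(plan="0 0 0 0 0 0 0.65; 0 0 0 0 0 0 0.65; 0 0 0 0 0 0 0.65; 0 0 0 0 0 0 0.65; 0 0 0 0 0 0 0.65")

```text
time_s: 17.6
eef_pos: [0.3666, 0.2749, 0.1701]
eef_rot: [0.684, -0.683, -0.18, 0.18]
wrist_force: [0.2, -0.3, 0.2]
opening: 0.649
```

```bash
python3 - <<'E'
from m import *
im,c=wlook('pics/w17.png',{'lid_big':(.3467,.3067)})
topc(im,c,(.3467,.3067),z=.042)
E
```

```text
t 17.65 p [0.3665 0.2751 0.1702] psi 0.5148 ydir [-0.     0.001 -1.   ] F [0.1 0.6 1.4] op 0.65 q [ 0.38 -0.04  1.94  0.    1.24 -0.13]
lid_big [0.3465 0.3077] -110.3
dark blob px [307.7 176.7] area 1063 world [0.3455 0.3068 0.042 ]
```

View pics/w17.png

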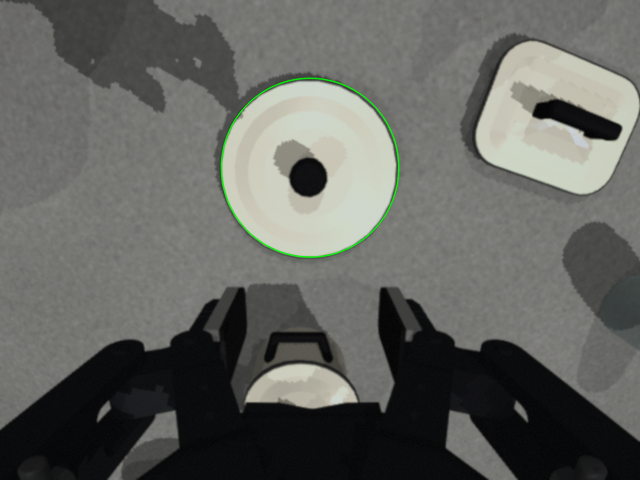

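Call:
apply_moves(plan="-0.02 0.4 0.4 0 0 0 0.65; -0.02 0.6 0.36 0 0 0 0.65; 0 0.8 0 0 0 0 0.65; 0 0.8 0 0 0 0 0.65; 0 0.5 0 0 0 0 0.6")

```text
time_s: 18.15
eef_pos: [0.3441, 0.3071, 0.0127]
eef_rot: [0.684, -0.683, -0.179, 0.181]
wrist_force: [0.3, 0.3, -0.3]
opening: 0.598
```

Call:
apply_moves(plan="0 0.02 0 0 0 0 0.6; 0 0 0 0 0 0 0.5; 0 0 0 0 0 0 0.3; 0 0 0 0 0 0 0; 0 0 0 0 0 0 0")

```text
time_s: 18.65
eef_pos: [0.3469, 0.3085, 0.0162]
eef_rot: [0.684, -0.683, -0.182, 0.179]
wrist_force: [-1.9, -1.7, 8.2]
opening: 0.317
```

Call:
apply_moves(plan="0 0 0 0 0 0 0; 0 -0.2 0 0 0 0 0; 0 -0.6 0 0 0 0 0; 0 -0.8 0 0 0 0 0; 0 -0.2 0 0 0 0 0")

```text
time_s: 19.15
eef_pos: [0.3483, 0.3094, 0.1091]
eef_rot: [0.685, -0.683, -0.183, 0.178]
wrist_force: [0.3, 1.2, -2.0]
opening: 0.321
```

```bash
python3 - <<'E'
from m import *
im,c=wlook('pics/w18.png',{})
E
```

```text
t 19.2 p [0.3483 0.3094 0.1088] psi 0.5166 ydir [ 0.007  0.005 -1.   ] F [ 1.   2.  -1.6] op 0.322 q [ 0.47  0.06  1.98  0.    1.09 -0.05]
```

View pics/w18.png

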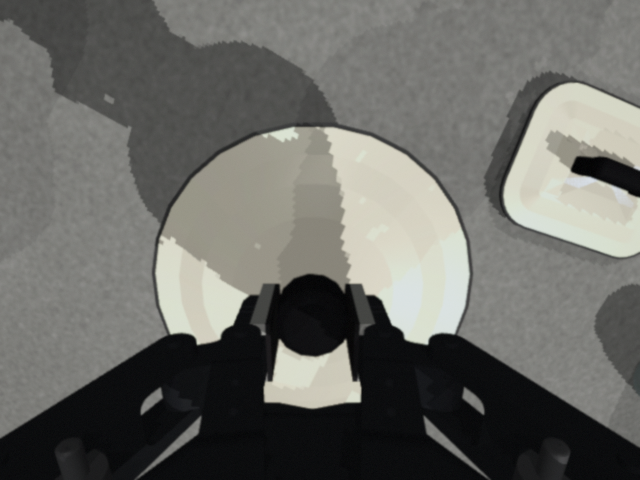

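```bash
python3 - <<'E'
from m import *
plan([(.354,.285,.175,.516),(.449,-.1065,.175,.516)],p=(.3475,.309,.108),R=Rdown(.516),claw=0)
E
```

```text
-> (0.354, 0.285, 0.175, 0.516) N=2
-0.06 -0.67 -0.24 0 0 0 0;
-0.06 -0.67 -0.24 0 0 0 0;
-> (0.449, -0.1065, 0.175, 0.516) N=9
-0.25 0 -0.86 0 0 0 0;
-0.25 0 -0.86 0 0 0 0;
-0.24 0 -0.86 0 0 0 0;
-0.25 0 -0.86 0 0 0 0;
-0.24 0 -0.86 0 0 0 0;
-0.25 0 -0.86 0 0 0 0;
-0.24 0 -0.86 0 0 0 0;
-0.25 0 -0.86 0 0 0 0;
-0.24 0 -0.87 0 0 0 0;
```

Call:
apply_moves(plan="-0.06 -0.67 -0.24 0 0 0 0; -0.06 -0.67 -0.24 0 0 0 0; -0.25 0 -0.86 0 0 0 0; -0.25 0 -0.86 0 0 0 0; -0.24 0 -0.86 0 0 0 0")

```text
time_s: 19.7
eef_pos: [0.3831, 0.1522, 0.1703]
eef_rot: [0.684, -0.683, -0.181, 0.181]
wrist_force: [1.5, 0.6, -2.5]
opening: 0.321
```

Call:
apply_moves(plan="-0.25 0 -0.86 0 0 0 0; -0.24 0 -0.86 0 0 0 0; -0.25 0 -0.86 0 0 0 0; -0.24 0 -0.86 0 0 0 0; -0.25 0 -0.86 0 0 0 0")

```text
time_s: 20.2
eef_pos: [0.4358, -0.0655, 0.1697]
eef_rot: [0.684, -0.683, -0.18, 0.181]
wrist_force: [1.1, 0.2, -2.5]
opening: 0.322
```

Call:
apply_moves(plan="-0.24 0 -0.87 0 0 0 0; 0 0 0 0 0 0 0; 0 0 0 0 0 0 0; 0 0 0 0 0 0 0; 0 0 0 0 0 0 0")

```text
time_s: 20.7
eef_pos: [0.4469, -0.1062, 0.1701]
eef_rot: [0.684, -0.683, -0.181, 0.181]
wrist_force: [0.4, -0.0, -2.2]
opening: 0.316
```

```bash
python3 - <<'E'
from m import *
both('pics/c19.png',270,110,120,130)
E
python3 -c "
import cv2;a=cv2.imread('pics/c19.png');print(a.shape)"
```

```text
t 20.75 p [ 0.4471 -0.1063  0.1704] psi 0.5182 ydir [-0.001  0.002 -1.   ] F [ 0.4  0.2 -2.9] op 0.319 q [-0.49 -0.03  1.94  0.    1.24 -1.01]
t 20.8 p [ 0.4472 -0.1064  0.1705] psi 0.5182 ydir [-0.001  0.001 -1.   ] F [ 0.5 -0.  -3.4] op 0.317 q [-0.49 -0.03  1.94  0.    1.24 -1.01]
(480, 640, 3)Traceback (most recent call last):
  File "<stdin>", line 2, in <module>
  File "m.py", line 40, in both
    cv2.imwrite(fn,np.hstack([im[90:450,130:490],cv2.resize(s[y0:y0+h,x0:x0+w],None,fx=3.6,fy=3.6)]))
                   ~~~~~~~~~^^^^^^^^^^^^^^^^^^^^^^^^^^^^^^^^^^^^^^^^^^^^^^^^^^^^^^^^^^^^^^^^^^^^^^^^
    return _nx.concatenate(arrs, 1, dtype=dtype, casting=casting)
           ~~~~~~~~~~~~~~~^^^^^^^^^^^^^^^^^^^^^^^^^^^^^^^^^^^^^^^
ValueError: all the input array dimensions except for the concatenation axis must match exactly, but along dimension 0, the array at index 0 has size 360 and the array at index 1 has size 468
```

Call:
apply_moves(plan="0.03 0.3 -0.02 0 0 0 0; 0 0.4 0 0 0 0 0; 0 0.4 0 0 0 0 0; 0 0.05 0 0 0 0 0; 0 0 0 0 0 0 0")

```text
time_s: 21.3
eef_pos: [0.4489, -0.107, 0.113]
eef_rot: [0.684, -0.683, -0.181, 0.181]
wrist_force: [0.4, 0.1, -2.8]
opening: 0.32
```

```bash
sed -i 's/fx=3.6,fy=3.6/fx=360\/h,fy=360\/h/' m.py; python3 - <<'E'
from m import *
both('pics/c20.png',260,130,130,110)
E
```

```text
t 21.35 p [ 0.4496 -0.1075  0.1138] psi 0.5172 ydir [ 0.     0.001 -1.   ] F [ 0.2  0.5 -1.9] op 0.317 q [-0.49  0.06  1.98  0.    1.11 -1.01]
t 21.4 p [ 0.4499 -0.1077  0.1142] psi 0.517 ydir [ 0.001  0.    -1.   ] F [ 0.1 -0.4 -2.8] op 0.318 q [-0.49  0.05  1.98  0.    1.11 -1.01]
```

View pics/c20.png

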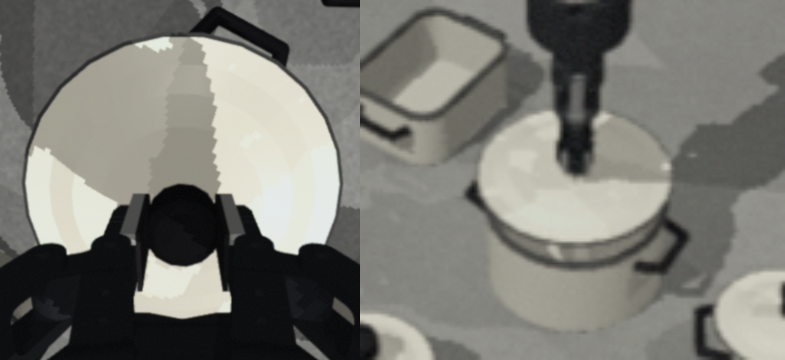

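Call:
apply_moves(plan="0 0.2 0.02 0 0 0 0; 0 0.15 0 0 0 0 0; 0 0.1 0 0 0 0 0; 0 0.07 0 0 0 0 0; 0 0 0 0 0 0 0")

```text
time_s: 21.9
eef_pos: [0.4485, -0.1067, 0.0867]
eef_rot: [0.684, -0.683, -0.18, 0.181]
wrist_force: [-0.5, 0.2, -2.2]
opening: 0.32
```

Call:
apply_moves(plan="0 0.02 0 0 0 0 0; 0 0.02 0 0 0 0 0; 0 0 0 0 0 0 0; 0 0 0 0 0 0 0; 0 0 0 0 0 0 0")

```text
time_s: 22.4
eef_pos: [0.4489, -0.1069, 0.0861]
eef_rot: [0.684, -0.683, -0.181, 0.181]
wrist_force: [-3.6, 0.7, 6.1]
opening: 0.322
```

```bash
python3 - <<'E'
from m import *
both('pics/c21.png',260,130,130,110)
E
```

```text
t 22.45 p [ 0.4489 -0.1069  0.0861] psi 0.5166 ydir [-0.     0.001 -1.   ] F [-2.8  1.1  6.3] op 0.318 q [-0.49  0.1   2.    0.    1.05 -1.01]
t 22.5 p [ 0.4489 -0.1069  0.0861] psi 0.5166 ydir [-0.     0.001 -1.   ] F [-3.5  2.   7. ] op 0.32 q [-0.49  0.1   2.    0.    1.05 -1.01]
```

View pics/c21.png

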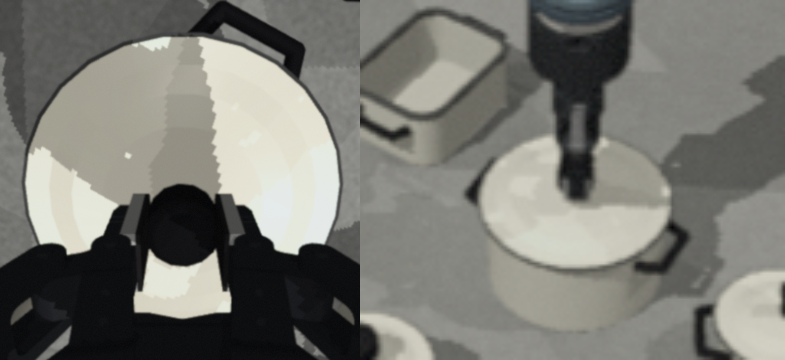

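Seated at the expected height (0.0861 against 0.0855), so release.

Call:
apply_moves(plan="0 0 0 0 0 0 0.4; 0 0 0 0 0 0 0.55; 0 0 0 0 0 0 0.65; 0 0 0 0 0 0 0.65; 0 -0.1 0 0 0 0 0.65")

```text
time_s: 23.0
eef_pos: [0.4482, -0.1065, 0.0898]
eef_rot: [0.684, -0.683, -0.18, 0.181]
wrist_force: [0.1, -0.2, 0.3]
opening: 0.647
```

Call:
apply_moves(plan="0 -0.5 0 0 0 0 0.65; 0 -0.8 0 0 0 0 0.65; 0 -0.8 0 0 0 0 0.65; 0 0 0 0 0 0 0.65; 0 0 0 0 0 0 0.65")

```text
time_s: 23.5
eef_pos: [0.4494, -0.1073, 0.1965]
eef_rot: [-0.683, 0.684, 0.181, -0.18]
wrist_force: [-0.7, 0.3, -0.6]
opening: 0.65
```

```bash
python3 - <<'E'
from m import *
both('pics/c22.png',260,130,130,110)
plan([(.48,.05,.195,.516),(.50,.41,.18,1.79)],claw=.65)
E
```

```text
t 23.55 p [ 0.4486 -0.1068  0.1951] psi 0.5164 ydir [-0.     0.001 -1.   ] F [ 0.2  0.2 -0.5] op 0.652 q [-0.49 -0.06  1.91  0.    1.29 -1.01]
t 23.6 p [ 0.448  -0.1065  0.1942] psi 0.5164 ydir [-0.002  0.002 -1.   ] F [-0.8 -0.3 -0.8] op 0.65 q [-0.49 -0.06  1.91  0.    1.29 -1.01]
-> (0.48, 0.05, 0.195, 0.516) N=4
0.53 -0 0.6 -0.01 0 -0 0.65;
0.52 -0 0.6 -0 0 -0 0.65;
0.53 -0.01 0.6 -0.01 0 -0 0.65;
0.52 -0 0.61 -0 0 -0.01 0.65;
-> (0.5, 0.41, 0.18, 1.79) N=12
0.33 0.02 0.51 0 -0.88 0 0.65;
0.38 0.03 0.47 0 -0.88 0 0.65;
0.42 0.02 0.43 0 -0.89 0 0.65;
0.47 0.03 0.38 0 -0.88 0 0.65;
0.5 0.02 0.33 0 -0.89 0 0.65;
0.54 0.03 0.27 0 -0.88 0 0.65;
0.56 0.02 0.21 0 -0.89 0 0.65;
0.58 0.03 0.15 0 -0.88 0 0.65;
0.59 0.02 0.09 0 -0.89 0 0.65;
0.6 0.03 0.02 0 -0.88 0 0.65;
0.6 0.02 -0.04 0 -0.89 0 0.65;
0.59 0.03 -0.09 0 -0.88 0 0.65;
```

View pics/c22.png

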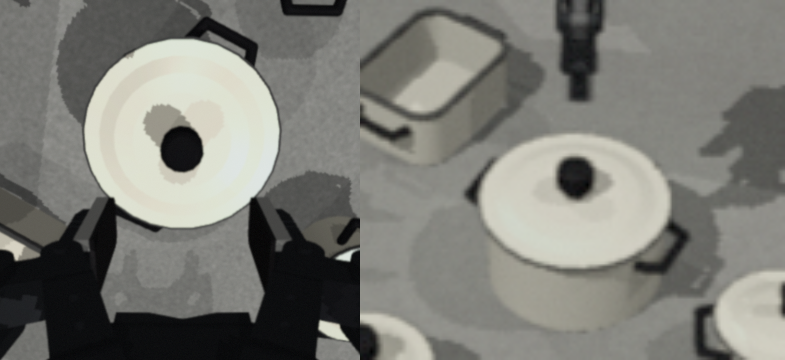

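```bash
python3 - <<'E'
from m import *
plan([(.505,.447,.175,1.79)],claw=.65,p=(.4485,-.1068,.195),R=Rdown(.516))
E
```

```text
-> (0.505, 0.447, 0.175, 1.79) N=12
0.54 0.03 0.76 0 -0.88 0 0.65;
0.61 0.03 0.7 0 -0.89 0 0.65;
0.68 0.03 0.63 0 -0.88 0 0.65;
0.75 0.03 0.55 0 -0.89 0 0.65;
0.8 0.04 0.47 0 -0.88 0 0.65;
0.85 0.03 0.38 0 -0.89 0 0.65;
0.88 0.04 0.29 0 -0.88 0 0.65;
0.91 0.03 0.19 0 -0.89 0 0.65;
0.92 0.04 0.09 0 -0.88 0 0.65;
0.93 0.03 -0 0 -0.89 0 0.65;
0.92 0.04 -0.1 0 -0.88 0 0.65;
0.9 0.03 -0.2 0 -0.89 0 0.65;
```

Call:
apply_moves(plan="0.54 0.03 0.76 0 -0.88 0 0.65; 0.61 0.03 0.7 0 -0.89 0 0.65; 0.68 0.03 0.63 0 -0.88 0 0.65; 0.75 0.03 0.55 0 -0.89 0 0.65; 0.8 0.04 0.47 0 -0.88 0 0.65")

```text
time_s: 24.1
eef_pos: [0.4705, 0.126, 0.1858]
eef_rot: [0.613, -0.611, -0.354, 0.355]
wrist_force: [1.5, -0.3, -0.2]
opening: 0.655
```

Call:
apply_moves(plan="0.85 0.03 0.38 0 -0.89 0 0.65; 0.88 0.04 0.29 0 -0.88 0 0.65; 0.91 0.03 0.19 0 -0.89 0 0.65; 0.92 0.04 0.09 0 -0.88 0 0.65; 0.93 0.03 0 0 -0.89 0 0.65")

```text
time_s: 24.6
eef_pos: [0.4942, 0.3566, 0.1768]
eef_rot: [0.498, -0.496, -0.502, 0.504]
wrist_force: [1.2, -0.6, -0.2]
opening: 0.65
```

Call:
apply_moves(plan="0.92 0.04 -0.1 0 -0.88 0 0.65; 0.9 0.03 -0.2 0 -0.89 0 0.65; 0 0 0 0 0 0 0.65; 0 0 0 0 0 0 0.65; 0 0 0 0 0 0 0.65")

```text
time_s: 25.1
eef_pos: [0.5043, 0.4458, 0.1743]
eef_rot: [0.443, -0.442, -0.551, 0.552]
wrist_force: [0.4, 0.2, 0.4]
opening: 0.648
```

```bash
python3 - <<'E'
from m import *
im,c=wlook('pics/w23.png',{'lid_rect':(.509,.4515)})
topc(im,c,(.509,.4515),z=.048)
E
```

```text
t 25.15 p [0.5047 0.4456 0.175 ] psi 1.7891 ydir [-0.002 -0.    -1.   ] F [-0.  -0.8  0.7] op 0.644 q [ 0.55  0.43  1.38  0.    1.33 -1.24]
lid_rect [0.5084 0.4503 0.2228] -114.1
dark blob px [317.9 230.4] area 1014 world [0.5079 0.4516 0.048 ]
```

View pics/w23.png

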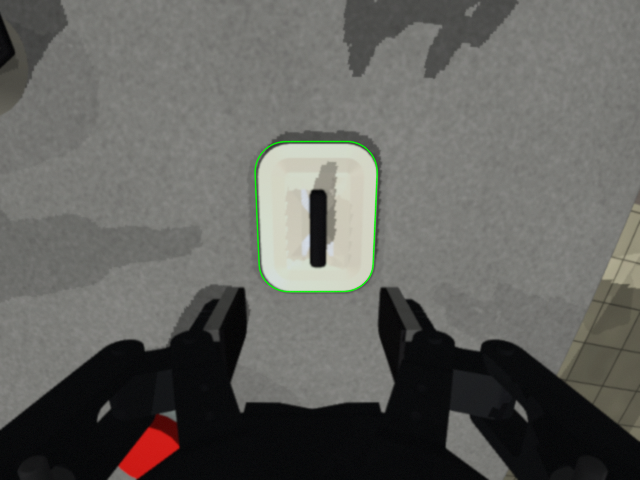

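Call:
apply_moves(plan="0.05 0.6 -0.05 0 -0.03 0 0.65; 0.04 0.75 -0.04 0 0 0 0.65; 0 0.75 0 0 0 0 0.65; 0 0.6 0 0 0 0 0.6; 0 0.35 0 0 0 0 0.55")

```text
time_s: 25.65
eef_pos: [0.5071, 0.4502, 0.0205]
eef_rot: [0.443, -0.441, -0.551, 0.553]
wrist_force: [-0.9, 0.6, -0.3]
opening: 0.55
```

Call:
apply_moves(plan="0 0.07 0 0 0 0 0.5; 0 0 0 0 0 0 0.4; 0 0 0 0 0 0 0.2; 0 0 0 0 0 0 0; 0 0 0 0 0 0 0")

```text
time_s: 26.15
eef_pos: [0.51, 0.4534, 0.0225]
eef_rot: [-0.441, 0.441, 0.554, -0.551]
wrist_force: [-0.3, -1.1, 7.2]
opening: 0.143
```

Call:
apply_moves(plan="0 0 0 0 0 0 0; 0 -0.2 0 0 0 0 0; 0 -0.5 0 0 0 0 0; 0 -0.6 0 0 0 0 0; 0 -0.2 0 0 0 0 0")

```text
time_s: 26.65
eef_pos: [0.51, 0.4538, 0.099]
eef_rot: [-0.441, 0.441, 0.555, -0.551]
wrist_force: [0.9, -0.1, -1.3]
opening: 0.138
```

```bash
python3 - <<'E'
from m import *
im,c=wlook('pics/w24.png',{})
E
```

```text
t 26.7 p [0.5103 0.454  0.0995] psi 1.7946 ydir [ 0.005  0.005 -1.   ] F [ 1.2  0.5 -0.5] op 0.139 q [ 0.55  0.52  1.41  0.    1.2  -1.24]
```

View pics/w24.png

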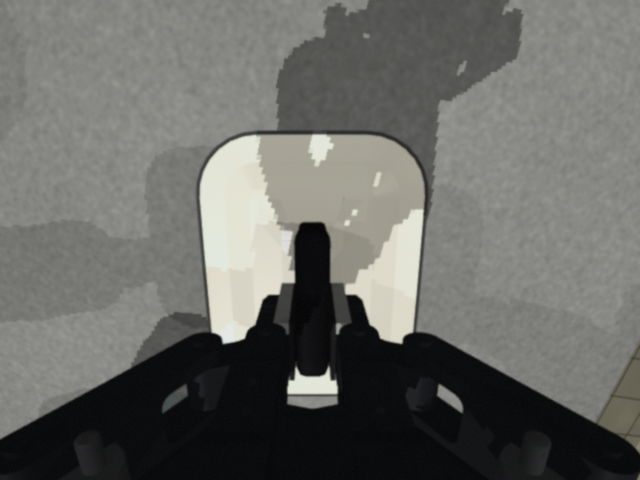

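```bash
python3 - <<'E'
from m import *
plan([(.51,.43,.185,1.794),(.475,-.318,.185,1.51)],claw=0,p=(.51,.4535,.0985),R=Rdown(1.794))
E
```

```text
-> (0.51, 0.43, 0.185, 1.794) N=2
-0.23 -0.86 0.05 0 0 0 0;
-0.23 -0.87 0.05 0 0 0 0;
-> (0.475, -0.318, 0.185, 1.51) N=16
-0.9 0 0.25 0 0.15 0 0;
-0.91 0 0.23 0 0.15 0 0;
-0.91 0 0.22 0 0.15 0 0;
-0.91 0 0.2 0 0.15 0 0;
-0.92 0 0.18 0 0.15 0 0;
-0.92 0 0.17 0 0.15 0 0;
-0.92 0 0.15 0 0.15 0 0;
-0.93 0 0.14 0 0.15 0 0;
-0.93 0 0.12 0 0.15 0 0;
-0.93 0 0.1 0 0.15 0 0;
-0.93 0 0.08 0 0.14 0 0;
-0.93 0 0.07 0 0.15 0 0;
-0.94 0 0.05 0 0.14 0 0;
-0.94 0 0.04 0 0.15 0 0;
-0.93 0 0.02 0 0.14 0 0;
-0.94 0 0 0 0.15 0 0;
```

Call:
apply_moves(plan="-0.23 -0.86 0.05 0 0 0 0; -0.23 -0.87 0.05 0 0 0 0; -0.9 0 0.25 0 0.15 0 0; -0.91 0 0.23 0 0.15 0 0; -0.91 0 0.22 0 0.15 0 0")

```text
time_s: 27.2
eef_pos: [0.5011, 0.287, 0.1801]
eef_rot: [0.456, -0.455, -0.541, 0.541]
wrist_force: [0.9, -1.5, -1.4]
opening: 0.144
```

Call:
apply_moves(plan="-0.91 0 0.2 0 0.15 0 0; -0.92 0 0.18 0 0.15 0 0; -0.92 0 0.17 0 0.15 0 0; -0.92 0 0.15 0 0.15 0 0; -0.93 0 0.14 0 0.15 0 0")

```text
time_s: 27.7
eef_pos: [0.49, 0.0534, 0.1799]
eef_rot: [0.481, -0.479, -0.519, 0.519]
wrist_force: [-0.1, -0.1, -1.8]
opening: 0.145
```

Call:
apply_moves(plan="-0.93 0 0.12 0 0.15 0 0; -0.93 0 0.1 0 0.15 0 0; -0.93 0 0.08 0 0.14 0 0; -0.93 0 0.07 0 0.15 0 0; -0.94 0 0.05 0 0.14 0 0")

```text
time_s: 28.2
eef_pos: [0.4793, -0.1803, 0.1796]
eef_rot: [0.503, -0.501, -0.498, 0.498]
wrist_force: [1.6, 0.5, -1.0]
opening: 0.146
```

Call:
apply_moves(plan="-0.94 0 0.04 0 0.15 0 0; -0.93 0 0.02 0 0.14 0 0; -0.94 0 0 0 0.15 0 0; 0 0 0 0 0 0 0; 0 0 0 0 0 0 0")

```text
time_s: 28.7
eef_pos: [0.4728, -0.3195, 0.179]
eef_rot: [0.517, -0.514, -0.484, 0.484]
wrist_force: [-0.4, 1.5, -1.7]
opening: 0.139
```

```bash
python3 - <<'E'
from m import *
im,c=wlook('pics/w25.png',{})
im,c=wlook('pics/w25.png',{'pot_rect':(.352,-.310)},yaws=(-.06,))
E
```

```text
t 28.75 p [ 0.4731 -0.3184  0.1791] psi 1.5094 ydir [-0.002  0.003 -1.   ] F [ 0.2  0.9 -2.1] op 0.142 q [-0.8   0.21  1.65  0.    1.28 -2.31]
t 28.8 p [ 0.4734 -0.3178  0.1794] psi 1.5106 ydir [-0.002  0.003 -1.   ] F [-0.5  0.4 -2.2] op 0.147 q [-0.8   0.21  1.65  0.    1.28 -2.31]
pot_rect [ 0.3401 -0.3107 -0.06  ] -44.4
```

View pics/w25.png

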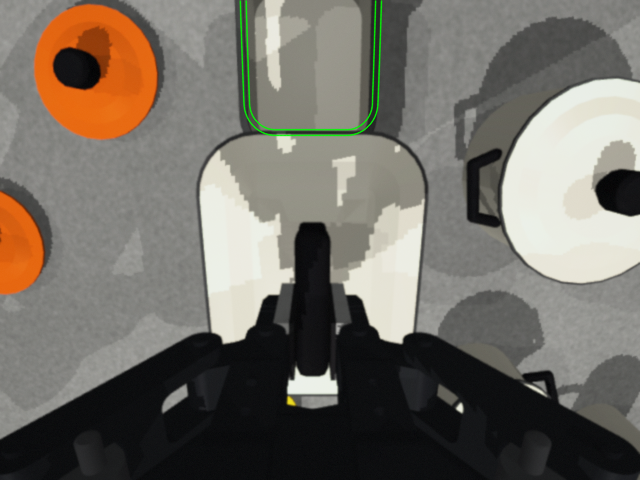

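Call:
apply_moves(plan="0 0 0.8 0 0 0 0; 0 0 0.8 0 0 0 0; 0 0 0.78 0 0 0 0; 0 0.3 0 0 0 0 0; 0 0.4 0 0 0 0 0")

```text
time_s: 29.3
eef_pos: [0.3552, -0.3113, 0.1463]
eef_rot: [-0.514, 0.516, 0.485, -0.485]
wrist_force: [-0.2, -0.5, -2.4]
opening: 0.147
```

Call:
apply_moves(plan="0 0.5 0 0 0 0 0; 0 0.4 0 0 0 0 0; 0 0 0 0 0 0 0; 0 0 0 0 0 0 0; 0 0 0 0 0 0 0")

```text
time_s: 29.8
eef_pos: [0.3558, -0.3121, 0.1018]
eef_rot: [-0.514, 0.515, 0.485, -0.485]
wrist_force: [0.1, -0.8, -2.0]
opening: 0.142
```

```bash
python3 - <<'E'
from m import *
both('pics/c26.png',230,110,100,85)
E
```

```text
t 29.85 p [ 0.3558 -0.3124  0.1019] psi 1.5108 ydir [ 0.001 -0.001 -1.   ] F [ 0.5  0.2 -1.6] op 0.141 q [-0.97  0.1   1.96  0.    1.08 -2.48]
t 29.9 p [ 0.3557 -0.3125  0.1018] psi 1.5107 ydir [ 0.001 -0.001 -1.   ] F [ 0.4 -0.5 -2.6] op 0.142 q [-0.97  0.1   1.96  0.    1.08 -2.48]
```

View pics/c26.png

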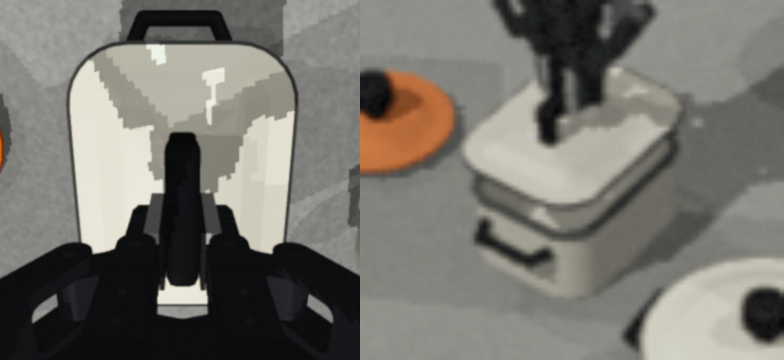

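Call:
apply_moves(plan="0.02 0.2 0 0 0 0 0; 0 0.15 0 0 0 0 0; 0 0.1 0 0 0 0 0; 0 0.07 0 0 0 0 0; 0 0 0 0 0 0 0")

```text
time_s: 30.4
eef_pos: [0.3546, -0.3105, 0.0737]
eef_rot: [0.516, -0.514, -0.485, 0.484]
wrist_force: [0.6, -0.0, -1.5]
opening: 0.14
```

Call:
apply_moves(plan="0 0.03 0 0 0 0 0; 0 0.02 0 0 0 0 0; 0 0.02 0 0 0 0 0; 0 0 0 0 0 0 0; 0 0 0 0 0 0 0")

```text
time_s: 30.9
eef_pos: [0.3551, -0.3111, 0.0724]
eef_rot: [0.515, -0.515, -0.485, 0.485]
wrist_force: [-3.5, 3.8, 11.2]
opening: 0.142
```

```bash
python3 - <<'E'
from m import *
both('pics/c27.png',230,110,100,85)
E
```

```text
t 30.95 p [ 0.3551 -0.3112  0.0724] psi 1.5102 ydir [-0.     0.001 -1.   ] F [-3.8  5.  11.9] op 0.141 q [-0.97  0.15  1.98  0.    1.02 -2.48]
t 31.0 p [ 0.3551 -0.3111  0.0724] psi 1.5102 ydir [-0.     0.001 -1.   ] F [-3.8  4.3 11.2] op 0.144 q [-0.97  0.15  1.98  0.    1.02 -2.48]
```

View pics/c27.png

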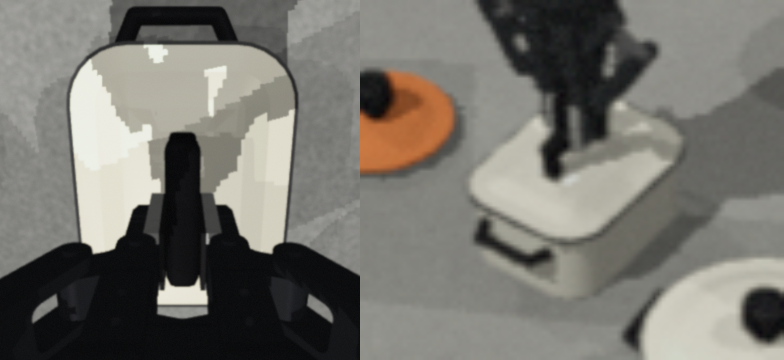

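Seated; release and lift away.

Call:
apply_moves(plan="0 0 0 0 0 0 0.2; 0 0 0 0 0 0 0.35; 0 0 0 0 0 0 0.5; 0 0 0 0 0 0 0.5; 0 -0.1 0 0 0 0 0.5")

```text
time_s: 31.5
eef_pos: [0.3546, -0.3104, 0.0755]
eef_rot: [0.516, -0.514, -0.485, 0.484]
wrist_force: [-0.3, 0.4, 0.1]
opening: 0.5
```

Call:
apply_moves(plan="0 -0.4 0 0 0 0 0.5; 0 -0.8 0 0 0 0 0.6; 0 -0.8 0 0 0 0 0.65; 0 -0.8 0 0 0 0 0.65; 0 0 0 0 0 0 0.65")

```text
time_s: 32.0
eef_pos: [0.3573, -0.3141, 0.2225]
eef_rot: [-0.511, 0.519, 0.484, -0.485]
wrist_force: [-0.3, -0.2, 0.1]
opening: 0.652
```

```bash
python3 - <<'E'
from m import *
im,c=wlook('pics/w28.png',{})
s=ctrl.camera('scene')[:,:,::-1]; t=ctrl.camera('top')[:,:,::-1]; cv2.imwrite('pics/sF.png',s); cv2.imwrite('pics/tF.png',t)
cv2.imwrite('pics/sFc.png',cv2.resize(s[110:350,210:460],None,fx=2.4,fy=2.4))
cv2.imwrite('pics/tFc.png',cv2.resize(t[150:350,120:520],None,fx=2,fy=2)); st()
# fit seated lids at pan rim heights against pan fits
H={'lid_big':(.080,(.449,-.106)),'lid_small':(.070,(.672,-.157)),'lid_oblong':(.065,(.4505,.107)),'lid_rect':(.060,(.352,-.31))}
cs=ctrl.get_calibration('scene')
for n,(z,p) in H.items(): b=fit(n,s,cs,p,z=z+.001,yaws=(-1.05,-.06)); print(n,b.x.round(4),b.fun)
E
```

```text
t 32.05 p [ 0.3563 -0.3128  0.2195] psi 1.5101 ydir [ 0.004 -0.005 -1.   ] F [-0.7 -0.2 -0.4] op 0.644 q [-0.97 -0.06  1.85  0.    1.34 -2.48]
t 32.15 p [ 0.3549 -0.3108  0.2157] psi 1.51 ydir [-0.     0.001 -1.   ] F [-0.1  0.4 -0.7] op 0.65 q [-0.97 -0.05  1.86  0.    1.34 -2.48]
lid_big [ 0.4471 -0.1088] -66.37088012695312
lid_small [ 0.6698 -0.1586] -73.56770324707031
lid_oblong [ 0.4489  0.1061 -1.0603] -63.2042236328125
lid_rect [ 0.35   -0.3121 -0.0533] -43.632118225097656
```

View pics/sFc.png

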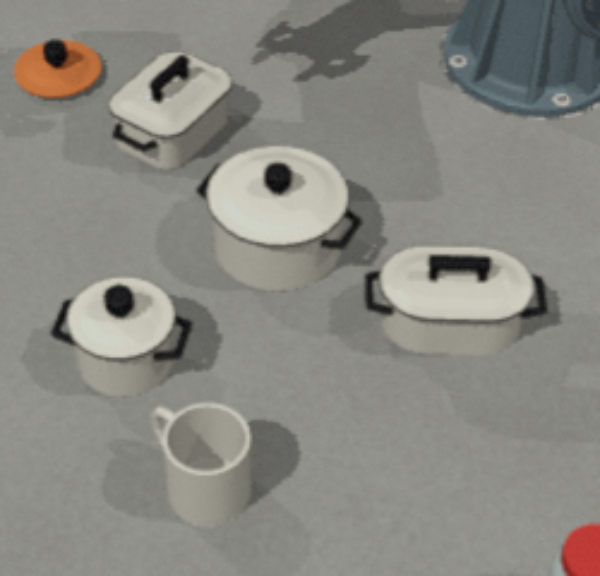

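View pics/w28.png

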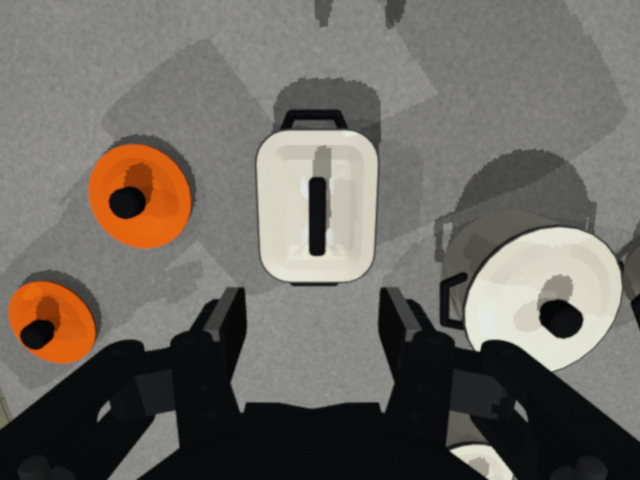

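View pics/tFc.png

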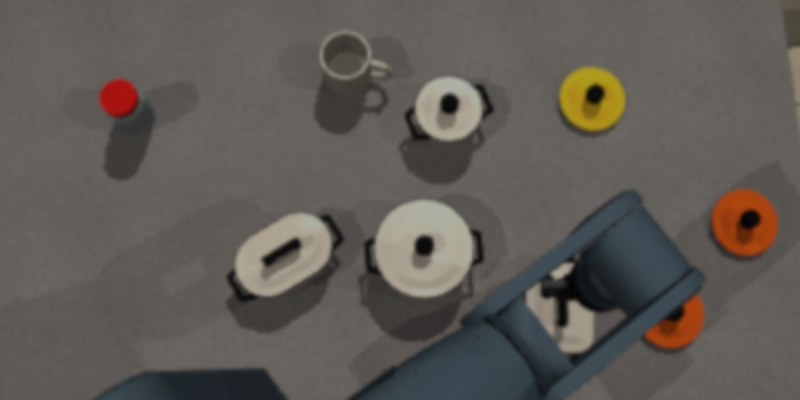

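```bash
python3 - <<'E'
from bench import ctrl
import cv2,numpy as np
a=cv2.imread('pics/scene0.png',0);b=cv2.imread('pics/sF.png',0)
for n,(x,y,w,h) in {'small_handle':(230,232,18,24),'small_handleR':(276,236,16,24),'big_R':(345,193,18,26),'obl_L':(360,222,16,24),'obl_R':(428,222,12,24),'rect':(255,158,22,16),'mug':(272,275,48,55),'jar':(438,328,40,52)}.items():
    t=a[y:y+h,x:x+w]; r=cv2.matchTemplate(b[y-5:y+h+5,x-5:x+w+5],t,cv2.TM_CCOEFF_NORMED); _,m,_,l=cv2.minMaxLoc(r); print(n,round(m,2),(l[0]-5,l[1]-5))
print(ctrl.hand_in())
E
```

```text
small_handle 0.47 (0, 0)
small_handleR 0.66 (1, 0)
big_R 0.8 (1, 0)
obl_L 0.58 (0, 0)
obl_R 0.65 (1, 0)
rect 0.69 (0, 0)
mug 1.0 (0, 0)
jar 1.0 (0, 0)
the job is handed in; nothing more can be done
None
```

All four lids are on their matching pans and the job is handed in at about 32 s of the 115 s allowed; it gave no verdict. The white round lid went on the small pan, and the orange and yellow look-alikes were left alone.

- **Seating:** Each lid was lowered until it touched, with about 6–12 N of upward force at the wrist, and only then released. The gripper heights at contact matched lids fully home to within about 1 mm. The last pictures show every lid flat on its rim, including the rectangular one seen from the wrist camera.
- **Pans, mug and jar:** Matching the pictures from before and after shows the mug and jar unmoved. The pan handles moved by at most 1 pixel (a few millimetres), but those matches were weak (0.47–0.80) because the lids changed the shadows.
- **Missed first grasp:** The gripper first closed above the small lid's knob, because the fingertips sit 20–30 mm higher than the stated geometry. The lid did not move, and I corrected the grasp depth for the rest.
- **Camera disagreement:** The top and scene cameras differ by about 4 mm in the pan and lid positions. I used the wrist camera for the lids and mainly the scene camera for the pans. In the final scene picture the lids measure about 2–3 mm off the pan centres, in line with the scene camera's error on lids and inside the 6 mm of play.

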